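# Ballast the sprung injector pan, jog the rig, unload

## Task

Load steel ballast bars from the rubber mat onto the sprung injector pan, as many as it takes, until its pointer comes to rest between the two black marks. Only then press the jog button and hold it right down for at least three seconds without a break, and let it up; afterwards put every ballast bar back on the mat, leaving the coupler, nozzle holder and calibration block where they are.

Things in the scene. Friction and masses are not known exactly. Their poses are not given: they have to be found in the camera images.
- long1: loose plain steel ballast bar, long kind: 52 x 22 x 22 mm, 200 g within 3 percent; origin at the centre of its underside (as first laid), x along its length, z up through its 22 mm height. May be absent
- long2: loose plain steel ballast bar, long kind: 52 x 22 x 22 mm, 200 g within 3 percent; origin at the centre of its underside (as first laid), x along its length, z up through its 22 mm height. May be absent
- long3: loose plain steel ballast bar, long kind: 52 x 22 x 22 mm, 200 g within 3 percent; origin at the centre of its underside (as first laid), x along its length, z up through its 22 mm height. May be absent
- long4: loose plain steel ballast bar, long kind: 52 x 22 x 22 mm, 200 g within 3 percent; origin at the centre of its underside (as first laid), x along its length, z up through its 22 mm height. May be absent
- short1: loose plain steel ballast bar, short kind (same section, half the length): 26 x 22 x 22 mm, 100 g within 3 percent; origin at the centre of its underside (as first laid), x along its length, z up through its 22 mm height. May be absent
- short2: loose plain steel ballast bar, short kind (same section, half the length): 26 x 22 x 22 mm, 100 g within 3 percent; origin at the centre of its underside (as first laid), x along its length, z up through its 22 mm height. May be absent
- short3: loose plain steel ballast bar, short kind (same section, half the length): 26 x 22 x 22 mm, 100 g within 3 percent; origin at the centre of its underside (as first laid), x along its length, z up through its 22 mm height. May be absent
- pan (a joint): how far the sprung pan has sunk, m (0 top, 0.068 bottom stop): about 4.9 mm more per 100 g added (200 N/m), damped, settles in about 1 s, stays level wherever the load lies. With only the clamped injector, whose weight varies, it rests at 0.015 to 0.026. The pointer is midway between the two black marks at 0.050 and wholly between them from 0.046 to 0.054
- pan_floor (a point): point on the upper surface of the pan floor, at the centre of its free loading area, which reaches 65 mm to either side in x and 95 mm in y; moves with the pan, x (level, away from the robot) and y turn with the stand. An aluminium lip 12 mm high and 3 mm thick rims the pan
- pointer (a point): tip of the pan's pointer, a dark blade 2 mm thick at the level of the pan floor, on the far (+x) side of the stand; moves with the pan
- window (a point): fixed point midway between the two black marks on the white scale plate, next to the pointer; the clear gap between the marks is 10 mm high. The pointer is right when at this height
- stand: fixed grey base of the sprung pan, 240 x 220 mm, 14 mm thick, origin under its centre; the pan is a 220 x 200 mm tray centred over it. Across the pan's far (+x) part a black injector is clamped, 160 mm long, along y, top 50 mm above the pan floor. White scale plate 135 mm high beyond it
- mat: fixed black rubber mat, 270 (x) by 280 (y) mm, 3 mm thick, on which the ballast bars lie at the start; origin at the centre of its underside
- jog (a joint): travel of the jog button, in m: 0 up, 0.008 fully down; a spring pushes it back up (6 N when fully down); it counts as down beyond 0.005
- jog_top (a point): centre of the top face of the round steel jog button (36 mm across), facing up, on a grey console box 85 x 80 x 50 mm that stands between mat and stand; moves with the button
- console: the fixed grey console box under the jog button; origin under its centre
- coupler: bystander: silver quick-coupler, upright, 38 mm across and 52 mm high; origin at the centre of its underside
- holder: bystander: red aluminium nozzle holder, upright, 42 mm across and 60 mm high; origin at the centre of its underside
- calblock: bystander: stepped steel calibration block, 50 x 50 x 37 mm; origin at the centre of its underside
Mind the look-alikes: they are no part of the job. Leave any green look-alike of the short2 alone. Leave any blue look-alike of the long2 alone.

How it is judged:
On the way, in this order (a step that is already met when the one before it is completed fails the run):
1. the pan rests with its pointer between the two marks (value of joint pan between 0.046 and 0.054 m and velocity of joint pan between -0.01 and 0.01 m/s and contact force between the fingers and anything else below 0.5 N), for 0.5 s.
2. the jog button is held down for three seconds while the pointer is between the marks (value of joint pan between 0.046 and 0.054 m and value of joint jog above 0.005 m), for 3 s.
3. the jog button is let up (value of joint jog below 0.002 m), for 0.2 s.
At the end, for the whole second after the job is handed in: Every ballast bar that is present lies on the mat (its origin over the 270 x 280 mm mat, less than 60 mm up, at rest), the jog button is up (under 2 mm), and the three bystanders are within 30 mm of where they began (value of joint jog below 0.002 m and x of long1 in the frame of mat between -0.135 and 0.135 m and y of long1 in the frame of mat between -0.14 and 0.14 m and z of each of long1, long2, long3, long4, short1, short2, short3 in the frame of mat below 0.06 m and linear speed of each of long1, long2, long3, long4, short1, short2, short3 below 0.03 m/s and x of long2 in the frame of mat between -0.135 and 0.135 m and y of long2 in the frame of mat between -0.14 and 0.14 m and x of long3 in the frame of mat between -0.135 and 0.135 m and y of long3 in the frame of mat between -0.14 and 0.14 m and x of long4 in the frame of mat between -0.135 and 0.135 m and y of long4 in the frame of mat between -0.14 and 0.14 m and x of short1 in the frame of mat between -0.135 and 0.135 m and y of short1 in the frame of mat between -0.14 and 0.14 m and x of short2 in the frame of mat between -0.135 and 0.135 m and y of short2 in the frame of mat between -0.14 and 0.14 m and x of short3 in the frame of mat between -0.135 and 0.135 m and y of short3 in the frame of mat between -0.14 and 0.14 m and distance of each of coupler, holder, calblock from where it was at the start of the episode below 0.03 m); the robot touches nothing.
It fails at once if the jog button is pressed while the pan stands far above its marks (sunk less than 35 mm) (value of joint jog above 0.004 m and value of joint pan below 0.035 m).
It fails at once if the quick-coupler is pushed away or knocked over (distance of coupler from where it was at the start of the episode above 0.03 m or angle between coupler's own z axis and vertical above 0.6 rad).
It fails at once if the nozzle holder is pushed away or knocked over (distance of holder from where it was at the start of the episode above 0.03 m or angle between holder's own z axis and vertical above 0.6 rad).
It fails at once if the calibration block is pushed away or knocked over (distance of calblock from where it was at the start of the episode above 0.03 m or angle between calblock's own z axis and vertical above 0.6 rad).
Of long1, long2, long3, long4, short1, short2, short3 only 5 to 7 are there at a start; the rules pass over those that are not, and their reading is None.
At some moment in a run one of long1, long2, long3, long4, short1, short2, short3 may be knocked a few centimetres aside while the robot is not near it.
Once in a run the grip may slacken for a moment while it holds something.
It also fails if it takes over 210 s, if anything falls off the work surface, if the arm or the gripper's body presses on something with over 40 N, if the wrist force passes 120 N, or if a joint passes its speed limit or range.

## Robot

A 6-joint arm with a two-finger parallel gripper is mounted at the origin on the work surface. World frame = base frame: x ahead of the robot, y to its left, z up, the work surface at z = 0. Lengths are in m, angles in rad, forces in N, time in s.
With the tool pointing down it reaches from about 0.4 to 0.825 m from the base axis. Payload 7 kg.
Tool frame: the origin (TCP) lies between the finger pads; the fingertips stand 25 mm ahead of it and the grasp point (between the pads) lies 6 mm ahead of it; z points along the fingers, y is the line along which they close (so a half turn about z gives the same grasp; the last joint's range is limited). The gripper opens to 85 mm and grips with 20 to 120 N. Pads are 22 mm wide; open, the fingers measure 114 mm over their backs; the gripper's body (76 mm by 85 mm) begins 54 mm behind the grasp point. The pads swing forward as they close: fully open they stand 13 mm farther back than shut.
Start: joints at [1.422, 0.359, 0.012, 0, -1.224, -0.288], TCP at [0.286, 0.612, 0.256] pointing down, gripper open.
Joint ranges: [-3.07, 3.07], [-1.43, 2.12], [-1.02, 1.25], [-3.03, 1.67], [-3.05, -0], [-3.03, 3.03]. Speed limits (rad/s): [2.39, 2.39, 3.01, 3.14, 3.14, 3.14].

## Interface

Orientations are given as a unit quaternion [x, y, z, w].
In Python, from station import robot, eyes gives the robot as it stands.
- The arm moves only by the tool send_rows, never from a script. Its argument "increments" is a list of rows, each a list of 7 numbers: the shift along the tool's x, y, z in units of 0.5 m (1.0 is 0.5 m), then the turn, a rotation vector about the tool's x, y, z in units of 120 degrees (1.0 is 120 degrees), then the closure in counts, from 0 (fully open) to 255 (shut). A call has 1 to 10 rows; each row is the pose to reach, as a shift and turn from the pose commanded when the call began, along the tool's axes at that moment; what a row does not reach only later rows make up. A row lasts 1/12 s, in which the tool goes at most 41.7 mm and 7.16 degrees, less where a joint would pass 70% of its speed; a pose out of reach is approached as far as the arm can. A call with a number of a shift or a turn outside -1 to 1 is refused whole. A call with a gripper value outside its range is refused whole. The fingers move at their own pace and stop on an object; the grip force is fixed at half the most. Time passes only in rows, so rows that repeat a pose let the fingers close. It gives the time, the measured TCP pose, the force, the opening and the grip force at its end, in the units of the state.
- robot.state(): the state, without advancing time (a new reading comes with each control period).
- eyes.capture(name): name is "scene" or "top"; returns a dict with "pixels" (420x560x3 uint8, red, green, blue), "depth" (420x560 float32, m along the optical axis (not along the pixel's ray), 0 where there is no reading), "K" (3x3 intrinsics, pixels), "pose" (4x4, takes a point from camera to world coordinates). Camera axes: x right, y down, z forward; pixel columns grow to the right and rows downward; lengths in m; the calibration is good to about 2 mm. A picture is of the moment at which its call begins.
- robot.close_job(): hands the job in; it is judged then, once.
The state is a dict: "time_s": time; "qpos": joint angles; "qd": joint speeds; "effort": joint torques, N m; "tcp_pos": TCP position; "ee_rot": TCP orientation; "wrist_force": force on the tool from outside, world axes, zero at the start; "torque": the same for the moment, N m; "grip_width": finger opening in m; "gripper_force": force on a finger pad.
Only numpy, scipy, OpenCV 4.12 (cv2) and the standard library are available. Lean on these libraries where they do the work, as an engineer would, in place of code of your own. Each camera call takes 0.05 s, during which the arm holds its last target. There are 200 camera calls.

## Working session

There is one attempt and no reset: what is moved stays moved. The work goes in short steps, Python scripts to look and compute and a tool call to move; the robot and the scene stay as the last step left them, time stands still between calls to the robot, and variables do not carry over. Pictures are saved under pics/ and viewed, at most 14 in all, crops included, and the job is handed in when it is done.

Besides the shell and the picture viewer there is one more tool, called after ">>>" by a JSON object that holds its "fn" and its "kwargs", one argument or row to a line. send_rows: Moves the arm, as the interface text tells. Shifts and turns lie within -1 to 1; 1 stands for 0.5 m of shift or 120 degrees of turn. Its arguments: {"type":"object","properties":{"increments":{"type":"array","items":{"type":"array","items":{"type":"number"}}}},"required":["increments"]}

```bash
mkdir -p pics; ls; python3 - <<'E'
from station import robot, eyes
import cv2, numpy as np
s=robot.state(); print(s)
for n in("scene","top"):
    c=eyes.capture(n); cv2.imwrite(f"pics/{n}0.png",c["pixels"][:,:,::-1]); np.savez(f"{n}0.npz",**c)
    print(n,c["K"].round(1).tolist(),c["pose"].round(3).tolist())
E
```

```text
pics
{'time_s': 0.0, 'qpos': array([ 1.42213096e+00,  3.59334831e-01,  1.10394840e-02, -3.85529275e-04,
       -1.22411721e+00, -2.88090012e-01]), 'qd': array([ 0.00034816, -0.00072148,  0.00016571, -0.00172728,  0.00124435,
       -0.00029295]), 'effort': array([ 1.27494508e-05, -5.83319736e+01,  2.93415713e+01,  6.93644598e+00,
       -5.94381578e-03,  8.31406624e-06]), 'tcp_pos': array([0.2853519 , 0.61120495, 0.25538252]), 'ee_rot': array([ 9.76235643e-01, -2.16710139e-01, -1.24513251e-04,  8.18775778e-04]), 'wrist_force': array([0.06333465, 0.6346306 , 0.21932186]), 'torque': array([-0.00868034, -0.02206675,  0.00901416]), 'gripper_force': 0.0, 'grip_width': 0.08546745788142142}
scene [[454.7, 0.0, 279.3], [0.0, 454.7, 212.2], [0.0, 0.0, 1.0]] [[-0.736, 0.533, -0.416, 0.945], [0.676, 0.564, -0.474, 0.531], [-0.018, -0.63, -0.776, 0.888], [0.0, 0.0, 0.0, 1.0]]
top [[478.2, 0.0, 280.7], [0.0, 478.2, 205.8], [0.0, 0.0, 1.0]] [[-0.024, -0.995, 0.096, 0.404], [-0.999, 0.026, 0.018, 0.055], [-0.021, -0.096, -0.995, 1.369], [0.0, 0.0, 0.0, 1.0]]
```

View pics/scene0.png

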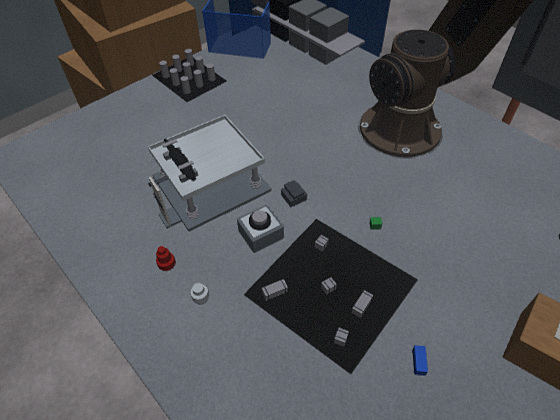

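View pics/top0.png

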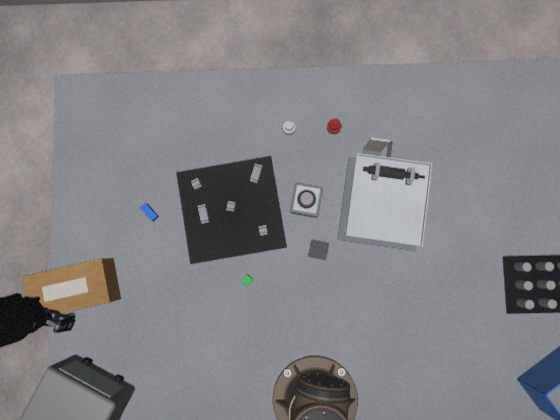

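The top view shows, on the mat, long bars at (256,173) and (203,214) and short bars at (196,184), (231,206) and (263,230). The green look-alike at (247,281) and the blue one at (149,212) lie off the mat. The coupler is at (289,127), the holder at (334,126), the calblock at (318,249), the button at (307,199) and the pan at (388,203). The grey bars on the mat match the description.

```bash
cat > h.py <<'E'
import cv2, numpy as np
from scipy.spatial.transform import Rotation as R
def cast(c,u,v,z):
    d=c["pose"][:3,:3]@np.linalg.solve(c["K"],[u,v,1.0]); o=c["pose"][:3,3]
    return o+d*(z-o[2])/d[2]
def cloud(c):
    h,w=c["depth"].shape; v,u=np.mgrid[:h,:w]; d=c["depth"]
    p=np.stack([u,v,np.ones_like(u)],-1)@np.linalg.inv(c["K"]).T*d[...,None]
    return p@c["pose"][:3,:3].T+c["pose"][:3,3]
def bars(c,lo=110,z=0.025,reg=None):
    """light blobs in top view -> centre, yaw of long axis, size (m)"""
    g=cv2.cvtColor(c["pixels"],cv2.COLOR_RGB2GRAY)
    out=[]
    m=np.zeros_like(g); 
    m[reg[1]:reg[3],reg[0]:reg[2]]=(g[reg[1]:reg[3],reg[0]:reg[2]]>lo)*255
    for k in cv2.findContours(m,cv2.RETR_EXTERNAL,cv2.CHAIN_APPROX_NONE)[0]:
        if cv2.contourArea(k)<15: continue
        q=cv2.boxPoints(cv2.minAreaRect(k))
        P=np.array([cast(c,*p,z)[:2] for p in q]); e=P[1]-P[0]; f=P[2]-P[1]
        if np.linalg.norm(e)<np.linalg.norm(f): e,f=f,e
        M=cv2.moments(k); cc=cast(c,M['m10']/M['m00'],M['m01']/M['m00'],z)
        out.append((cc[:2].round(4),round(np.degrees(np.arctan2(e[1],e[0]))%180,1),round(np.linalg.norm(e),3),round(np.linalg.norm(f),3),q.mean(0).round()))
    return out
E
python3 - <<'E'
from h import *
c=np.load("top0.npz"); s=np.load("scene0.npz")
g=cv2.cvtColor(c["pixels"],cv2.COLOR_RGB2GRAY); print(np.array(g[165:182,248:266]))
W=cloud(c); S=cloud(s)
print("mat",[cast(c,u,v,.003).round(3)[:2] for u,v in((178,171),(271,156),(286,247),(191,263))])
for n,(u,v) in dict(b1=(256,173),b2=(203,214),s1=(196,184),s2=(231,206),s3=(263,230),btn=(307,199),box=(296,190),cal=(318,249),panA=(388,210),panB=(370,225),inj=(390,173),scale=(378,143),scale2=(385,147),coup=(289,127),red=(334,126),mat=(215,195)).items(): print(n,W[v,u].round(4),np.median(W[v-2:v+3,u-2:u+3,2]).round(4))
print("floor S",[S[v,u].round(4) for u,v in((215,150),(225,160),(230,145))])
a=cv2.resize(s["pixels"][150:235,135:215],None,fx=7,fy=7,interpolation=cv2.INTER_CUBIC); cv2.imwrite("pics/scale0.png",a[:,:,::-1])
a=cv2.resize(c["pixels"][110:290,170:440],None,fx=2.95,fy=2.95,interpolation=cv2.INTER_CUBIC); cv2.imwrite("pics/top1.png",a[:,:,::-1])
E
```

```text
[[ 51  45  50  48  49  50 112 118 124 127 133 139 141 148  83  49  52  52]
 [ 53  48  48  47  53  60 136 141 125 125 122 118 127 137  82  56  51  47]
 [ 50  50  51  52  47  85 149 154 146 143 140 135 133  97  63  42  45  52]
 [ 47  54  49  48  52 114 148 153 154 152 152 150 152  84  53  46  50  46]
 [ 47  51  47  51  40 136 154 152 149 153 150 150 143  84  54  51  52  51]
 [ 51  50  49  46  63 144 152 152 151 151 150 153 121  75  47  49  50  51]
 [ 49  47  49  50 107 150 154 151 153 150 151 155  98  60  52  46  47  47]
 [ 50  47  51  46 137 153 152 152 150 152 151 160  95  49  50  50  48  51]
 [ 53  50  48  60 146 154 152 152 149 152 153 143  82  54  49  50  47  50]
 [ 52  49  49 105 148 154 152 154 152 150 155 114  65  52  48  47  51  46]
 [ 50  53  50 147 156 150 153 153 151 151 162 101  55  45  47  48  55  50]
 [ 46  49  60 151 154 153 150 155 152 153 149  84  52  48  52  47  49  47]
 [ 43  52 103 150 154 154 153 153 151 154 117  68  49  47  47  48  52  48]
 [ 46  45 104 123 141 141 150 150 153 157  94  54  50  50  49  50  49  47]
 [ 45  60 135 134 136 123 124 125 143 140  84  51 
[... 254 characters left out ...]
y([0.379, 0.34 ])]
b1 [0.6297 0.1482 0.022 ] 0.0258
b2 [0.5164 0.301  0.0208] 0.0236
s1 [0.6021 0.3193 0.0258] 0.0247
s2 [0.5368 0.2206 0.0246] 0.0246
s3 [0.4666 0.1314 0.0247] 0.025
btn [0.5455 0.0071 0.0753] 0.074
box [0.5741 0.0359 0.0504] 0.0513
cal [ 0.4096 -0.0207  0.0358] 0.0373
panA [ 0.5072 -0.2041  0.1073] 0.1062
panB [ 0.4687 -0.1549  0.1087] 0.1051
inj [ 0.5992 -0.2054  0.1471] 0.1468
scale [ 0.689  -0.187   0.1003] 0.1019
scale2 [ 0.6995 -0.2261 -0.0013] 0.064
coup [0.7523 0.0508 0.054 ] 0.0498
red [ 0.7525 -0.0757  0.05  ] 0.0489
mat [0.5722 0.2694 0.0012] 0.0024
floor S [array([ 0.5067, -0.2053,  0.1055]), array([ 0.5116, -0.1585,  0.1071]), array([ 0.4682, -0.1933,  0.1059])]
```

View pics/scale0.png

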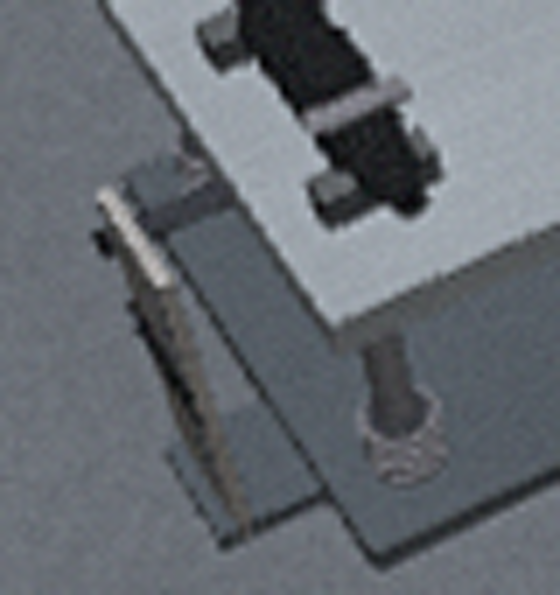

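View pics/top1.png

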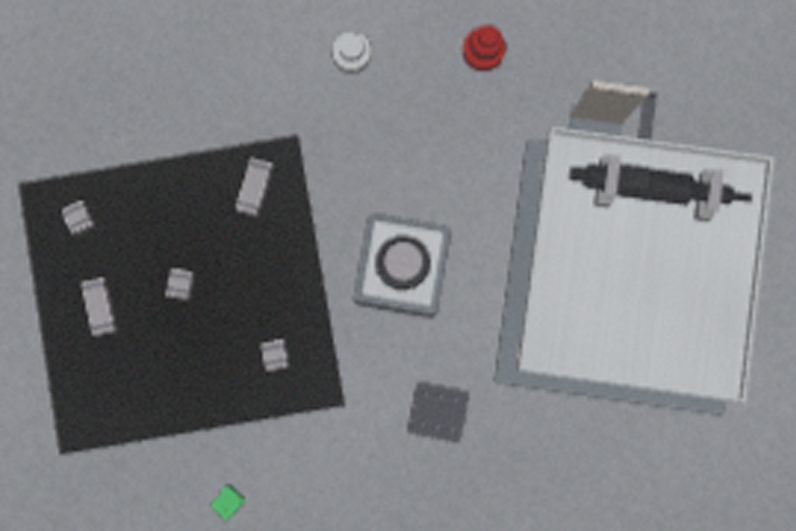

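```bash
python3 - <<'E'
from h import *
c=np.load("top0.npz"); s=np.load("scene0.npz")
a=s["pixels"][168:232,142:182]; a=cv2.normalize(a,None,0,255,cv2.NORM_MINMAX)
a=cv2.resize(a,None,fx=9,fy=9,interpolation=cv2.INTER_NEAREST)
b=c["pixels"][132:162,355:435]; b=cv2.normalize(b,None,0,255,cv2.NORM_MINMAX)
b=cv2.resize(b,None,fx=5,fy=5,interpolation=cv2.INTER_NEAREST)
o=np.zeros((576,780,3),np.uint8); o[:576,:360]=a; o[:150,370:770]=b; cv2.imwrite("pics/zoom.png",o[:,:,::-1])
W=cloud(c); S=cloud(s)
print("scene strip"); 
for v in range(176,228,3): print(v,[(u,*S[v,u].round(3)) for u in range(148,172,2)if S[v,u,2]>0.005])
f=W[175:240,355:420]; f=f[(f[...,2]>.095)&(f[...,2]<.115)]; print("floor med",np.median(f[:,2]),f[:,2].std(),len(f))
print("pan corners",[cast(c,u,v,.118).round(3)[:2] for u,v in((357,154),(432,163),(422,246),(346,236))])
for lo in(100,): 
  for b in bars(c,lo,.025,(170,150,290,270)): print(b)
for b in bars(c,100,.075,(299,190,316,208)): print('btn',b)
E
```

```text
scene strip
176 [(154, np.float64(0.636), np.float64(-0.323), np.float64(0.015)), (156, np.float64(0.631), np.float64(-0.322), np.float64(0.013)), (158, np.float64(0.627), np.float64(-0.317), np.float64(0.013)), (160, np.float64(0.623), np.float64(-0.313), np.float64(0.014)), (162, np.float64(0.624), np.float64(-0.298), np.float64(0.025)), (164, np.float64(0.62), np.float64(-0.293), np.float64(0.027)), (166, np.float64(0.646), np.float64(-0.215), np.float64(0.105)), (168, np.float64(0.648), np.float64(-0.2), np.float64(0.118)), (170, np.float64(0.64), np.float64(-0.208), np.float64(0.105))]
179 [(150, np.float64(0.689), np.float64(-0.206), np.float64(0.133)), (152, np.float64(0.686), np.float64(-0.201), np.float64(0.135)), (154, np.float64(0.638), np.float64(-0.323), np.float64(0.005)), (156, np.float64(0.638), np.float64(-0.309), np.float64(0.016)), (158, np.float64(0.666), np.float64(-0.219), np.float64(0.106)), (160, np.float64(0.663), np.float64(-0.214), np.float64(0.108)), (162, np.float64(0.66), np.float64(-0.21), np.float64(0.109)), (164, np.float64(0.656), np.float64(-0.208),
[... 5900 characters left out ...]
), np.float64(0.025)), (170, np.float64(0.688), np.float64(-0.171), np.float64(0.008))]
224 [(166, np.float64(0.7), np.float64(-0.171), np.float64(0.006)), (168, np.float64(0.698), np.float64(-0.165), np.float64(0.01)), (170, np.float64(0.694), np.float64(-0.161), np.float64(0.01))]
227 []
floor med 0.1053834035839113 0.0025236092999442288 3956
pan corners [array([ 0.657, -0.127]), array([ 0.627, -0.323]), array([ 0.41 , -0.285]), array([ 0.441, -0.09 ])]
(array([0.5269, 0.225 ]), np.float64(88.4), np.float64(0.341), np.float64(0.337), array([230., 210.], dtype=float32))
btn (array([0.5482, 0.0089]), np.float64(178.3), np.float64(0.033), np.float64(0.033), array([306., 198.], dtype=float32))
```

View pics/zoom.png

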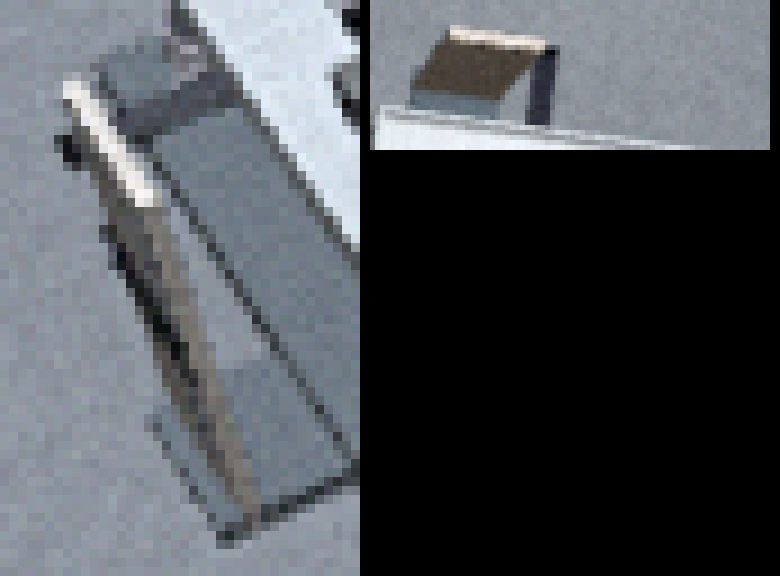

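```bash
python3 - <<'E'
from h import *
c=np.load("top0.npz"); s=np.load("scene0.npz"); S=cloud(s); g=cv2.cvtColor(s["pixels"],cv2.COLOR_RGB2GRAY)
for v in range(180,216):
  print(v,[(u,int(g[v,u]),*[float(x) for x in S[v,u].round(3)]) for u in range(146,168) if g[v,u]<75 and S[v,u,0]>.68 and S[v,u,2]>.02])
for b in bars(c,100,.025,(184,168,210,262))+bars(c,100,.025,(215,168,270,240)): print(b)
E
```

```text
180 []
181 []
182 [(150, 63, 0.691, -0.207, 0.123)]
183 [(149, 23, 0.689, -0.221, 0.108), (150, 60, 0.687, -0.222, 0.105), (151, 66, 0.691, -0.202, 0.124)]
184 [(148, 73, 0.693, -0.22, 0.108), (149, 17, 0.69, -0.222, 0.104), (150, 38, 0.689, -0.217, 0.108), (151, 59, 0.692, -0.204, 0.12)]
185 [(149, 23, 0.692, -0.218, 0.105), (150, 19, 0.691, -0.214, 0.107), (151, 52, 0.69, -0.211, 0.109), (152, 54, 0.692, -0.197, 0.122)]
186 [(150, 43, 0.692, -0.213, 0.106), (151, 70, 0.691, -0.211, 0.106), (152, 59, 0.692, -0.2, 0.116), (153, 62, 0.693, -0.19, 0.125)]
187 [(152, 71, 0.691, -0.205, 0.108), (153, 54, 0.693, -0.193, 0.119)]
188 [(153, 61, 0.692, -0.198, 0.11), (154, 59, 0.695, -0.185, 0.123)]
189 [(153, 60, 0.692, -0.202, 0.104), (154, 66, 0.694, -0.189, 0.116)]
190 [(153, 71, 0.691, -0.205, 0.097), (154, 65, 0.693, -0.193, 0.109), (155, 53, 0.695, -0.18, 0.121), (156, 74, 0.696, -0.172, 0.128)]
191 [(154, 62, 0.693, -0.196, 0.102), (155, 61, 0.694, -0.185, 0.112), (156, 61, 0.697, -0.171, 0.126), (157, 69, 0.698, -0.163, 0.133)]
192 [(154, 60, 0.692, -0.201, 0.094), (155, 66, 0.694, 
[... 3184 characters left out ...]
4146, 0.35  ]), np.float64(179.7), np.float64(0.098), np.float64(0.014), array([186., 244.], dtype=float32))
(array([0.5173, 0.3013]), np.float64(10.7), np.float64(0.053), np.float64(0.022), array([203., 214.], dtype=float32))
(array([0.6045, 0.3211]), np.float64(25.8), np.float64(0.026), np.float64(0.022), array([195., 183.], dtype=float32))
(array([0.4666, 0.1329]), np.float64(178.8), np.float64(0.028), np.float64(0.02), array([262., 230.], dtype=float32))
(array([0.5377, 0.2226]), np.float64(165.2), np.float64(0.027), np.float64(0.021), array([230., 206.], dtype=float32))
(array([0.6248, 0.1512]), np.float64(160.6), np.float64(0.044), np.float64(0.023), array([255., 174.], dtype=float32))
```

The enlarged strip shows the two black marks on the plate face: upper at about px (156,198), z ≈ 0.083, and lower at about px (160,205), z ≈ 0.069. The pointer tip is at px (149,184), z ≈ 0.106. The pan therefore has to sink about 30 mm more, which is roughly 600 g, or two long and two short bars.

```bash
cat >> h.py <<'E'
MAT=np.array([(.645,.376),(.682,.105),(.418,.068),(.379,.34)])
PO=np.array([.4945,-.199]); A=np.radians(-9.3)
def panpt(x,y): return PO+[x*np.cos(A)-y*np.sin(A),x*np.sin(A)+y*np.cos(A)]
def snap():
    from station import eyes
    c=eyes.capture("top"); Z=cloud(c)
    # mat bars: light pixels inside mat outline
    m=np.zeros((420,560),np.uint8); R_,t=c["pose"][:3,:3],c["pose"][:3,3]
    k=(MAT-MAT.mean(0))*.96+MAT.mean(0); p=(np.c_[k,[.003]*4]-t)@R_@c["K"].T
    cv2.fillPoly(m,[(p[:,:2]/p[:,2:]).round().astype(int)],1)
    d=dict(c); d["pixels"]=c["pixels"]*m[...,None]
    for b in bars(d,95,.025,(160,140,300,280)): print("mat",*b)
    f=Z[185:235,360:412,2].ravel(); f=f[(f>.05)&(f<.12)]; print("floor",np.percentile(f,[25,50]).round(4))
    return c
def go(*ts):
    """targets (x,y,z,yaw of tool x in deg or None) -> shift/turn row values from the current pose"""
    from station import robot
    s=robot.state(); q=R.from_quat(s["ee_rot"]); xv=q.apply([1,0,0]); y0=np.degrees(np.arctan2(xv[1],xv[0]))
    print("t",round(s["time_s"],1),s["tcp_pos"].round(4),"yaw",round(y0,1),"w",round(s["grip_width"],4),"gf",round(s["gripper_force"],1),"q6",round(s["qpos"][5],2))
    for x,y,z,a in ts:
        r=q.inv()*(R.from_euler('z',y0 if a is None else a,degrees=True)*R.from_euler('x',180,degrees=True))
        print((q.inv().apply(np.array([x,y,z])-s["tcp_pos"])/.5).round(3).tolist(),(np.degrees(r.as_rotvec())/120).round(3).tolist())
E
python3 - <<'E'
from h import *
snap()
go((.5173,.3013,.12,10.7),(.5173,.3013,.03,10.7))
E
```

```text
mat [0.4665 0.1326] 12.8 0.027 0.022 [262. 230.]
mat [0.5169 0.3011] 10.7 0.053 0.023 [203. 214.]
mat [0.5375 0.2228] 165.2 0.028 0.021 [230. 206.]
mat [0.6045 0.3211] 25.8 0.026 0.022 [195. 183.]
mat [0.6299 0.1496] 160.6 0.054 0.023 [256. 173.]
floor [0.1037 0.1054]
t 0.1 [0.2854 0.6113 0.2556] yaw -25.0 w 0.0855 gf 0.0 q6 -0.29
[0.682, 0.365, 0.272] [0.001, 0.0, -0.298]
[0.682, 0.365, 0.452] [0.001, 0.0, -0.298]
```

>>> {"fn": "send_rows", "kwargs": {
  "increments": [
    [0.682,0.365,0.272,0,0,-0.298,80],
    [0.682,0.365,0.272,0,0,-0.298,80],
    [0.682,0.365,0.272,0,0,-0.298,80],
    [0.682,0.365,0.272,0,0,-0.298,80],
    [0.682,0.365,0.272,0,0,-0.298,80],
    [0.682,0.365,0.272,0,0,-0.298,80],
    [0.682,0.365,0.272,0,0,-0.298,80],
    [0.682,0.365,0.272,0,0,-0.298,80],
    [0.682,0.365,0.272,0,0,-0.298,80],
    [0.682,0.365,0.272,0,0,-0.298,80]
  ]
}}

```text
time_s: 0.98
tcp_pos: [0.518, 0.2996, 0.1192]
ee_rot: [0.996, 0.093, -0.0, 0.0]
wrist_force: [1.0, 1.1, -1.2]
grip_width: 0.0589
gripper_force: 0.0
```

```bash
python3 - <<'E'
from h import *
go((.5171,.3012,.12,10.7),(.5171,.3012,.03,10.7))
E
```

```text
t 1.0 [0.518  0.2996 0.1192] yaw 10.7 w 0.0589 gf 0.0 q6 0.91
[-0.001, -0.004, -0.002] [0.0, 0.0, 0.0]
[-0.001, -0.004, 0.178] [0.0, 0.0, 0.0]
```

>>> {"fn": "send_rows", "kwargs": {
  "increments": [
    [0,0,0.08,0,0,0,80],
    [0,0,0.14,0,0,0,80],
    [0,0,0.17,0,0,0,80],
    [0,0,0.18,0,0,0,80],
    [0,0,0.18,0,0,0,80],
    [0,0,0.18,0,0,0,255],
    [0,0,0.18,0,0,0,255],
    [0,0,0.18,0,0,0,255],
    [0,0,0.18,0,0,0,255],
    [0,0,0.18,0,0,0,255]
  ]
}}

```text
time_s: 1.82
tcp_pos: [0.518, 0.3029, 0.0321]
ee_rot: [0.996, 0.094, 0.001, -0.001]
wrist_force: [-1.5, 0.3, 6.5]
grip_width: 0.0205
gripper_force: 59.7
```

```bash
python3 - <<'E'
from h import *
x,y=panpt(-33,40) if 0 else panpt(-.033,-.04)
go((.517,.3,.2,10.7),(x,y,.2,-9.3),(x,y,.137,-9.3)); print(x,y)
E
```

```text
t 1.8 [0.518  0.3029 0.0321] yaw 10.8 w 0.0205 gf 59.7 q6 0.9
[-0.002, 0.005, -0.336] [-0.001, -0.001, 0.001]
[-0.322, 1.029, -0.338] [-0.001, -0.001, 0.167]
[-0.323, 1.03, -0.212] [-0.001, -0.001, 0.167]
0.4554696085144409 -0.23314130255986137
```

>>> {"fn": "send_rows", "kwargs": {
  "increments": [
    [0,0,-0.06,0,0,0,255],
    [0,0,-0.14,0,0,0,255],
    [0,0,-0.22,0,0,0,255],
    [0,0.05,-0.3,0,0,0.02,255],
    [-0.03,0.12,-0.34,0,0,0.04,255],
    [-0.05,0.2,-0.34,0,0,0.08,255],
    [-0.08,0.28,-0.34,0,0,0.12,255],
    [-0.1,0.36,-0.34,0,0,0.167,255],
    [-0.13,0.44,-0.34,0,0,0.167,255],
    [-0.16,0.52,-0.34,0,0,0.167,255]
  ]
}}

```text
time_s: 2.65
tcp_pos: [0.4875, 0.0373, 0.2009]
ee_rot: [0.997, -0.081, 0.0, -0.0]
wrist_force: [0.9, -0.3, -2.2]
grip_width: 0.0208
gripper_force: 59.4
```

```bash
python3 - <<'E'
from h import *
x,y=panpt(-.033,-.04)
go((x,y,.2,-9.3),(x,y,.137,-9.3)); print(x,y)
E
```

```text
t 2.6 [0.4875 0.0373 0.2009] yaw -9.3 w 0.0208 gf 59.4 q6 0.93
[0.024, 0.544, 0.001] [-0.0, -0.0, -0.0]
[0.024, 0.544, 0.127] [-0.0, -0.0, -0.0]
0.4554696085144409 -0.23314130255986137
```

>>> {"fn": "send_rows", "kwargs": {
  "increments": [
    [0.005,0.08,0,0,0,0,255],
    [0.01,0.16,0,0,0,0,255],
    [0.015,0.24,0,0,0,0,255],
    [0.02,0.32,0,0,0,0,255],
    [0.022,0.4,0,0,0,0,255],
    [0.024,0.48,0.02,0,0,0,255],
    [0.024,0.54,0.06,0,0,0,255],
    [0.024,0.54,0.1,0,0,0,255],
    [0.024,0.54,0.128,0,0,0,255],
    [0.024,0.54,0.128,0,0,0,255]
  ]
}}

```text
time_s: 3.48
tcp_pos: [0.4545, -0.2298, 0.134]
ee_rot: [0.997, -0.082, -0.002, -0.0]
wrist_force: [-0.9, 0.6, -2.0]
grip_width: 0.0202
gripper_force: 59.5
```

>>> {"fn": "send_rows", "kwargs": {
  "increments": [
    [0,0,0,0,0,0,255],
    [0,0,0,0,0,0,130],
    [0,0,0,0,0,0,130],
    [0,0,0,0,0,0,130],
    [0,0,0,0,0,0,130],
    [0,0,-0.05,0,0,0,130],
    [0,0,-0.12,0,0,0,130],
    [0,0,-0.14,0,0,0,130],
    [0,0,-0.14,0,0,0,130]
  ]
}}

```text
time_s: 4.23
tcp_pos: [0.4587, -0.2298, 0.2104]
ee_rot: [0.997, -0.081, 0.004, 0.0]
wrist_force: [0.1, -0.6, -0.9]
grip_width: 0.0417
gripper_force: 0.0
```

```bash
python3 - <<'E'
from h import *
c=snap(); a=cv2.resize(c["pixels"][110:290,170:440],None,fx=2.9,fy=2.9,interpolation=cv2.INTER_CUBIC); cv2.imwrite("pics/top2.png",a[:,:,::-1])
go((.63,.1496,.2,-19.4),(.63,.1496,.032,-19.4))
E
```

```text
mat [0.4664 0.1326] 12.8 0.027 0.023 [263. 230.]
mat [0.5375 0.2227] 169.8 0.028 0.022 [230. 206.]
mat [0.6045 0.321 ] 25.8 0.027 0.024 [196. 183.]
mat [0.6302 0.1493] 162.4 0.054 0.024 [256. 173.]
floor [0.0932 0.0956]
t 4.3 [ 0.4577 -0.2294  0.2084] yaw -9.3 w 0.0418 gf 0.0 q6 1.49
[0.218, -0.804, 0.018] [-0.0, -0.002, 0.084]
[0.216, -0.804, 0.354] [-0.0, -0.002, 0.084]
```

View pics/top2.png

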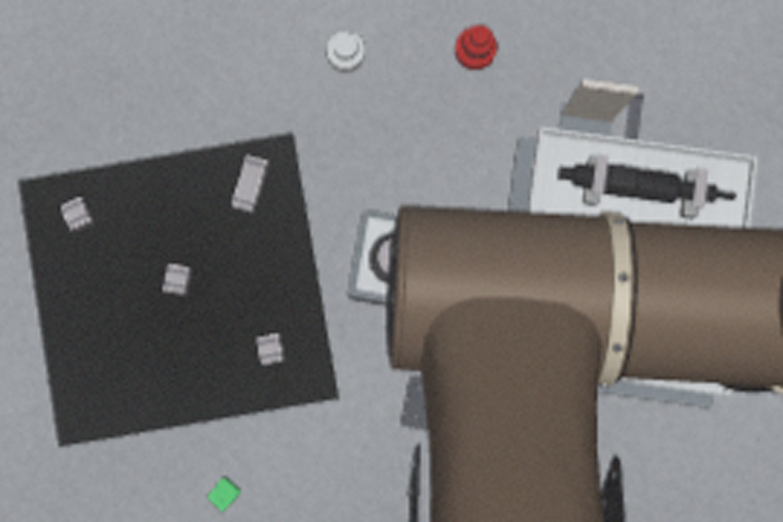

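The arm hides the pan. The four remaining mat bars have not moved: long at (256,173), shorts at (230,206), (196,183) and (263,230). The floor reading fell by 10 mm, as expected. Next is the second long bar.

>>> {"fn": "send_rows", "kwargs": {
  "increments": [
    [0.02,-0.08,0.01,0,0,0.02,130],
    [0.04,-0.16,0.01,0,0,0.04,110],
    [0.06,-0.24,0.01,0,0,0.06,80],
    [0.08,-0.32,0.01,0,0,0.084,80],
    [0.11,-0.4,0.01,0,0,0.084,80],
    [0.13,-0.48,0.02,0,0,0.084,80],
    [0.16,-0.56,0.04,0,0,0.084,80],
    [0.18,-0.64,0.06,0,0,0.084,80],
    [0.2,-0.72,0.1,0,0,0.084,80],
    [0.217,-0.803,0.13,0,0,0.084,80]
  ]
}}

```text
time_s: 5.12
tcp_pos: [0.6248, 0.1413, 0.1435]
ee_rot: [0.986, -0.168, -0.0, 0.0]
wrist_force: [1.1, -0.6, -1.0]
grip_width: 0.0588
gripper_force: 0.0
```

>>> {"fn": "send_rows", "kwargs": {
  "increments": [
    [0,0,0,0,0,0,80],
    [0,0,0,0,0,0,80]
  ]
}}

```text
time_s: 5.28
tcp_pos: [0.624, 0.1411, 0.1423]
ee_rot: [0.986, -0.167, -0.002, 0.001]
wrist_force: [-0.8, -0.9, -0.3]
grip_width: 0.0584
gripper_force: 0.0
```

```bash
python3 - <<'E'
from h import *
go((.63,.1496,.14,-18.5),(.63,.1496,.032,-18.5))
E
```

```text
t 5.3 [0.624  0.1411 0.1423] yaw -19.2 w 0.0584 gf 0.0 q6 0.71
[0.006, -0.02, 0.005] [0.001, 0.001, -0.006]
[0.006, -0.021, 0.221] [0.001, 0.001, -0.006]
```

>>> {"fn": "send_rows", "kwargs": {
  "increments": [
    [0.006,-0.02,0.02,0,0,-0.006,80],
    [0.006,-0.02,0.08,0,0,-0.006,80],
    [0.006,-0.02,0.15,0,0,-0.006,80],
    [0.006,-0.02,0.2,0,0,-0.006,80],
    [0.006,-0.02,0.22,0,0,-0.006,80],
    [0.006,-0.02,0.22,0,0,-0.006,80],
    [0.006,-0.02,0.22,0,0,-0.006,255],
    [0.006,-0.02,0.22,0,0,-0.006,255],
    [0.006,-0.02,0.22,0,0,-0.006,255],
    [0.006,-0.02,0.22,0,0,-0.006,255]
  ]
}}

```text
time_s: 6.12
tcp_pos: [0.6323, 0.1485, 0.0376]
ee_rot: [0.987, -0.162, 0.002, -0.001]
wrist_force: [-0.4, -0.4, 6.0]
grip_width: 0.0205
gripper_force: 60.3
```

>>> {"fn": "send_rows", "kwargs": {
  "increments": [
    [0,0,0,0,0,0,255],
    [0,0,-0.06,0,0,0,255],
    [0,0,-0.14,0,0,0,255],
    [0,0,-0.22,0,0,0,255],
    [0,0,-0.3,0,0,0,255],
    [0,0,-0.34,0,0,0,255]
  ]
}}

```text
time_s: 6.62
tcp_pos: [0.6325, 0.1483, 0.2118]
ee_rot: [0.987, -0.162, 0.003, -0.002]
wrist_force: [1.3, 1.0, -1.4]
grip_width: 0.0205
gripper_force: 59.5
```

```bash
python3 - <<'E'
from h import *
x,y=panpt(-.033,.04)
go((x,y,.2,-9.3),(x,y,.129,-9.3))
E
```

```text
t 6.6 [0.6325 0.1483 0.2118] yaw -18.6 w 0.0205 gf 59.5 q6 0.71
[-0.118, 0.678, 0.02] [-0.002, -0.003, -0.078]
[-0.119, 0.679, 0.162] [-0.002, -0.003, -0.078]
```

>>> {"fn": "send_rows", "kwargs": {
  "increments": [
    [-0.01,0.08,0.01,0,0,-0.02,255],
    [-0.03,0.16,0.01,0,0,-0.04,255],
    [-0.04,0.24,0.01,0,0,-0.06,255],
    [-0.06,0.32,0.01,0,0,-0.078,255],
    [-0.07,0.4,0.01,0,0,-0.078,255],
    [-0.09,0.48,0.01,0,0,-0.078,255],
    [-0.1,0.56,0.02,0,0,-0.078,255],
    [-0.11,0.64,0.04,0,0,-0.078,255],
    [-0.118,0.678,0.06,0,0,-0.078,255],
    [-0.118,0.678,0.06,0,0,-0.078,255]
  ]
}}

```text
time_s: 7.45
tcp_pos: [0.4628, -0.1569, 0.1741]
ee_rot: [0.997, -0.083, -0.001, -0.0]
wrist_force: [-1.0, 0.6, -2.1]
grip_width: 0.0204
gripper_force: 59.5
```

```bash
python3 - <<'E'
from h import *
x,y=panpt(-.033,.04)
go((x,y,.18,-9.3),(x,y,.132,-9.3))
E
```

```text
t 7.5 [ 0.4628 -0.1569  0.1741] yaw -9.5 w 0.0204 gf 59.5 q6 1.33
[0.01, -0.007, -0.012] [-0.0, 0.001, -0.002]
[0.01, -0.007, 0.084] [-0.0, 0.001, -0.002]
```

>>> {"fn": "send_rows", "kwargs": {
  "increments": [
    [0.005,0,0.03,0,0,0,255],
    [0.005,0,0.06,0,0,0,255],
    [0.005,0,0.082,0,0,0,255],
    [0.005,0,0.082,0,0,0,255],
    [0.005,0,0.082,0,0,0,130],
    [0.005,0,0.082,0,0,0,130],
    [0.005,0,0.082,0,0,0,130],
    [0.005,0,0.082,0,0,0,130],
    [0.005,0,0.03,0,0,0,130],
    [0.005,0,-0.05,0,0,0,130]
  ]
}}

```text
time_s: 8.28
tcp_pos: [0.4668, -0.1546, 0.1983]
ee_rot: [0.997, -0.081, -0.003, 0.0]
wrist_force: [1.8, 0.6, -0.4]
grip_width: 0.0416
gripper_force: 0.0
```

```bash
python3 - <<'E'
from h import *
snap()
go((.5375,.2227,.14,-12),(.5375,.2227,.032,-12))
E
```

```text
mat [0.479  0.1078] 6.7 0.085 0.054 [271. 226.]
mat [0.5375 0.2227] 169.8 0.028 0.022 [230. 206.]
mat [0.6045 0.3209] 22.5 0.027 0.024 [196. 183.]
floor [0.0837 0.0853]
t 8.3 [ 0.4718 -0.1555  0.2085] yaw -9.2 w 0.0417 gf 0.0 q6 1.33
[0.008, -0.768, 0.136] [0.0, -0.004, 0.023]
[0.006, -0.768, 0.352] [0.0, -0.004, 0.023]
```

>>> {"fn": "send_rows", "kwargs": {
  "increments": [
    [0.008,-0.08,0.0,0,0,0.02,130],
    [0.008,-0.16,0.0,0,0,0.023,110],
    [0.008,-0.24,0.0,0,0,0.023,80],
    [0.008,-0.32,0.0,0,0,0.023,80],
    [0.008,-0.4,0.01,0,0,0.023,80],
    [0.008,-0.48,0.02,0,0,0.023,80],
    [0.008,-0.56,0.04,0,0,0.023,80],
    [0.008,-0.64,0.06,0,0,0.023,80],
    [0.008,-0.72,0.1,0,0,0.023,80],
    [0.008,-0.768,0.13,0,0,0.023,80]
  ]
}}

```text
time_s: 9.17
tcp_pos: [0.5359, 0.2271, 0.1354]
ee_rot: [0.995, -0.104, 0.001, -0.001]
wrist_force: [0.1, -0.6, -0.2]
grip_width: 0.0584
gripper_force: 0.0
```

```bash
python3 - <<'E'
from h import *
go((.5375,.2227,.14,-12),(.5375,.2227,.033,-12))
E
```

```text
t 9.2 [0.5359 0.2271 0.1354] yaw -12.0 w 0.0584 gf 0.0 q6 0.62
[0.005, 0.008, -0.009] [-0.001, -0.001, 0.0]
[0.005, 0.008, 0.205] [-0.001, -0.001, 0.0]
```

>>> {"fn": "send_rows", "kwargs": {
  "increments": [
    [0.004,0.005,0.02,0,0,0,80],
    [0.004,0.005,0.08,0,0,0,80],
    [0.004,0.005,0.14,0,0,0,80],
    [0.004,0.005,0.19,0,0,0,80],
    [0.004,0.005,0.203,0,0,0,80],
    [0.004,0.005,0.203,0,0,0,80],
    [0.004,0.005,0.203,0,0,0,255],
    [0.004,0.005,0.203,0,0,0,255],
    [0.004,0.005,0.203,0,0,0,255],
    [0.004,0.005,0.203,0,0,0,255]
  ]
}}

```text
time_s: 10.0
tcp_pos: [0.5376, 0.2214, 0.0359]
ee_rot: [0.994, -0.105, 0.001, -0.001]
wrist_force: [-1.5, -1.1, 6.8]
grip_width: 0.0204
gripper_force: 59.4
```

>>> {"fn": "send_rows", "kwargs": {
  "increments": [
    [0,0,0,0,0,0,255],
    [0,0,-0.06,0,0,0,255],
    [0,0,-0.14,0,0,0,255],
    [0,0,-0.22,0,0,0,255],
    [0,0,-0.3,0,0,0,255],
    [0,0,-0.34,0,0,0,255]
  ]
}}

```text
time_s: 10.5
tcp_pos: [0.538, 0.2214, 0.2102]
ee_rot: [0.994, -0.105, 0.003, -0.002]
wrist_force: [1.9, 0.4, -0.7]
grip_width: 0.0205
gripper_force: 59.1
```

```bash
python3 - <<'E'
from h import *
x,y=panpt(.035,.04)
go((x,y,.18,-9.3),(x,y,.122,-9.3))
E
```

```text
t 10.5 [0.538  0.2214 0.2102] yaw -12.0 w 0.0205 gf 59.1 q6 0.63
[0.156, 0.758, 0.057] [-0.003, -0.003, -0.023]
[0.155, 0.758, 0.173] [-0.003, -0.003, -0.023]
```

>>> {"fn": "send_rows", "kwargs": {
  "increments": [
    [0.02,0.08,0.01,0,0,-0.02,255],
    [0.03,0.16,0.01,0,0,-0.023,255],
    [0.05,0.24,0.01,0,0,-0.023,255],
    [0.07,0.32,0.01,0,0,-0.023,255],
    [0.08,0.4,0.01,0,0,-0.023,255],
    [0.1,0.48,0.01,0,0,-0.023,255],
    [0.12,0.56,0.02,0,0,-0.023,255],
    [0.14,0.64,0.03,0,0,-0.023,255],
    [0.155,0.72,0.05,0,0,-0.023,255],
    [0.155,0.758,0.05,0,0,-0.023,255]
  ]
}}

```text
time_s: 11.33
tcp_pos: [0.5319, -0.1697, 0.1779]
ee_rot: [0.997, -0.082, -0.0, -0.0]
wrist_force: [1.0, 1.6, -1.8]
grip_width: 0.0206
gripper_force: 59.2
```

```bash
python3 - <<'E'
from h import *
x,y=panpt(.035,.04)
go((x,y,.18,-9.3),(x,y,.121,-9.3))
E
```

```text
t 11.3 [ 0.5319 -0.1697  0.1779] yaw -9.4 w 0.0206 gf 59.2 q6 1.36
[0.006, -0.01, -0.004] [0.0, 0.0, -0.001]
[0.006, -0.01, 0.114] [0.0, 0.0, -0.001]
```

>>> {"fn": "send_rows", "kwargs": {
  "increments": [
    [0.004,-0.01,0.04,0,0,0,255],
    [0.004,-0.01,0.08,0,0,0,255],
    [0.004,-0.01,0.112,0,0,0,255],
    [0.004,-0.01,0.112,0,0,0,255],
    [0.004,-0.01,0.112,0,0,0,130],
    [0.004,-0.01,0.112,0,0,0,130],
    [0.004,-0.01,0.112,0,0,0,130],
    [0.004,-0.01,0.112,0,0,0,130],
    [0.004,-0.01,0.04,0,0,0,130],
    [0.004,-0.01,-0.04,0,0,0,130]
  ]
}}

```text
time_s: 12.17
tcp_pos: [0.5342, -0.1614, 0.1979]
ee_rot: [0.997, -0.081, -0.003, 0.0]
wrist_force: [1.3, 0.3, 0.2]
grip_width: 0.0418
gripper_force: 0.0
```

```bash
python3 - <<'E'
from h import *
snap()
go((.6045,.321,.2,22.5))
go((.4665,.1326,.2,8),(.4665,.1326,.033,8))
E
```

```text
mat [0.4663 0.1327] 12.8 0.027 0.024 [263. 230.]
mat [0.6044 0.3208] 22.5 0.027 0.024 [196. 183.]
mat [0.5977 0.1092] 8.1 0.098 0.027 [269. 182.]
floor [0.0791 0.0815]
t 12.2 [ 0.5391 -0.1623  0.2084] yaw -9.2 w 0.0421 gf 0.0 q6 1.35
[-0.025, -0.975, 0.016] [0.002, -0.004, -0.264]
t 12.2 [ 0.5391 -0.1623  0.2084] yaw -9.2 w 0.0421 gf 0.0 q6 1.35
[-0.238, -0.559, 0.014] [0.001, -0.004, -0.143]
[-0.241, -0.56, 0.348] [0.001, -0.004, -0.143]
```

>>> {"fn": "send_rows", "kwargs": {
  "increments": [
    [-0.03,-0.07,0.0,0,0,-0.03,130],
    [-0.06,-0.14,0.0,0,0,-0.06,110],
    [-0.09,-0.21,0.0,0,0,-0.09,80],
    [-0.12,-0.28,0.0,0,0,-0.12,80],
    [-0.15,-0.35,0.01,0,0,-0.143,80],
    [-0.18,-0.42,0.03,0,0,-0.143,80],
    [-0.21,-0.49,0.06,0,0,-0.143,80],
    [-0.238,-0.559,0.1,0,0,-0.143,80],
    [-0.238,-0.559,0.13,0,0,-0.143,80],
    [-0.238,-0.559,0.13,0,0,-0.143,80]
  ]
}}

```text
time_s: 13.05
tcp_pos: [0.462, 0.1348, 0.1319]
ee_rot: [0.998, 0.07, -0.001, 0.001]
wrist_force: [0.4, -1.2, -0.5]
grip_width: 0.0585
gripper_force: 0.0
```

```bash
python3 - <<'E'
from h import *
go((.4664,.1326,.14,8),(.4664,.1326,.033,8))
E
```

```text
t 13.1 [0.462  0.1348 0.1319] yaw 8.1 w 0.0585 gf 0.0 q6 1.02
[0.008, 0.006, -0.016] [0.0, 0.001, 0.0]
[0.009, 0.005, 0.198] [0.0, 0.001, 0.0]
```

>>> {"fn": "send_rows", "kwargs": {
  "increments": [
    [0.006,0.004,0.03,0,0,0,80],
    [0.006,0.004,0.09,0,0,0,80],
    [0.006,0.004,0.15,0,0,0,80],
    [0.006,0.004,0.19,0,0,0,80],
    [0.006,0.004,0.198,0,0,0,80],
    [0.006,0.004,0.198,0,0,0,80],
    [0.006,0.004,0.198,0,0,0,255],
    [0.006,0.004,0.198,0,0,0,255],
    [0.006,0.004,0.198,0,0,0,255],
    [0.006,0.004,0.198,0,0,0,255]
  ]
}}

```text
time_s: 13.88
tcp_pos: [0.4678, 0.1324, 0.0365]
ee_rot: [0.998, 0.069, 0.001, -0.001]
wrist_force: [-1.4, -0.8, 8.9]
grip_width: 0.0203
gripper_force: 58.8
```

>>> {"fn": "send_rows", "kwargs": {
  "increments": [
    [0,0,0,0,0,0,255],
    [0,0,-0.06,0,0,0,255],
    [0,0,-0.14,0,0,0,255],
    [0,0,-0.22,0,0,0,255],
    [0,0,-0.3,0,0,0,255],
    [0,0,-0.34,0,0,0,255]
  ]
}}

```text
time_s: 14.38
tcp_pos: [0.4683, 0.1325, 0.2108]
ee_rot: [0.998, 0.069, 0.003, -0.002]
wrist_force: [0.6, 1.2, -0.2]
grip_width: 0.0204
gripper_force: 59.4
```

```bash
python3 - <<'E'
from h import *
x,y=panpt(.035,-.04)
go((x,y,.18,-9.3),(x,y,.116,-9.3))
E
```

```text
t 14.4 [0.4683 0.1325 0.2108] yaw 7.9 w 0.0204 gf 59.4 q6 1.03
[0.004, 0.761, 0.059] [-0.002, -0.003, 0.143]
[0.003, 0.762, 0.187] [-0.002, -0.003, 0.143]
```

>>> {"fn": "send_rows", "kwargs": {
  "increments": [
    [0,0.08,0.01,0,0,0.03,255],
    [0,0.16,0.01,0,0,0.06,255],
    [0,0.24,0.01,0,0,0.09,255],
    [0,0.32,0.01,0,0,0.12,255],
    [0,0.4,0.01,0,0,0.143,255],
    [0,0.48,0.01,0,0,0.143,255],
    [0,0.56,0.02,0,0,0.143,255],
    [0.003,0.64,0.03,0,0,0.143,255],
    [0.003,0.72,0.05,0,0,0.143,255],
    [0.003,0.761,0.05,0,0,0.143,255]
  ]
}}

```text
time_s: 15.22
tcp_pos: [0.5196, -0.2481, 0.1788]
ee_rot: [0.997, -0.082, -0.001, -0.0]
wrist_force: [0.3, 0.7, -0.4]
grip_width: 0.0207
gripper_force: 59.4
```

```bash
python3 - <<'E'
from h import *
x,y=panpt(.035,-.04)
go((x,y,.18,-9.3),(x,y,.117,-9.3))
E
```

```text
t 15.2 [ 0.5196 -0.2481  0.1788] yaw -9.4 w 0.0207 gf 59.4 q6 1.51
[0.005, -0.009, -0.002] [-0.0, 0.0, -0.001]
[0.005, -0.009, 0.124] [-0.0, 0.0, -0.001]
```

>>> {"fn": "send_rows", "kwargs": {
  "increments": [
    [0.004,-0.01,0.04,0,0,0,255],
    [0.004,-0.01,0.08,0,0,0,255],
    [0.004,-0.01,0.122,0,0,0,255],
    [0.004,-0.01,0.122,0,0,0,255],
    [0.004,-0.01,0.122,0,0,0,130],
    [0.004,-0.01,0.122,0,0,0,130],
    [0.004,-0.01,0.122,0,0,0,130],
    [0.004,-0.01,0.122,0,0,0,130],
    [0.004,-0.01,0.04,0,0,0,130],
    [0.004,-0.01,-0.04,0,0,0,130]
  ]
}}

```text
time_s: 16.05
tcp_pos: [0.5218, -0.2399, 0.1997]
ee_rot: [0.997, -0.081, -0.002, -0.0]
wrist_force: [1.2, -0.4, -0.2]
grip_width: 0.0419
gripper_force: 0.0
```

```bash
python3 - <<'E'
from h import *
go((.549,.008,.2,-9.3),(.549,.12,.2,-9.3))
E
```

```text
t 16.1 [ 0.5218 -0.2399  0.1997] yaw -9.3 w 0.0419 gf 0.0 q6 1.5
[-0.026, -0.498, -0.001] [0.0, 0.002, 0.0]
[-0.063, -0.719, -0.0] [0.0, 0.002, 0.0]
```

>>> {"fn": "send_rows", "kwargs": {
  "increments": [
    [-0.01,-0.08,0,0,0,0,130],
    [-0.02,-0.16,0,0,0,0,130],
    [-0.02,-0.24,0,0,0,0,255],
    [-0.03,-0.32,0,0,0,0,255],
    [-0.03,-0.4,0,0,0,0,255],
    [-0.04,-0.48,0,0,0,0,255],
    [-0.05,-0.56,0,0,0,0,255],
    [-0.06,-0.64,0,0,0,0,255],
    [-0.063,-0.719,0,0,0,0,255],
    [-0.063,-0.719,0,0,0,0,255]
  ]
}}

```text
time_s: 16.88
tcp_pos: [0.5514, 0.1255, 0.201]
ee_rot: [0.997, -0.079, 0.002, -0.001]
wrist_force: [0.6, -0.7, 0.8]
grip_width: -0.0
gripper_force: 0.0
```

```bash
python3 - <<'E'
from h import *
from station import eyes
c=snap(); s=eyes.capture("scene"); S=cloud(s); W=cloud(c)
g=cv2.cvtColor(s["pixels"],cv2.COLOR_RGB2GRAY)
for v in range(188,212):
  print(v,[(u,int(g[v,u]),*[float(x) for x in S[v,u].round(3)]) for u in range(146,168) if g[v,u]<50 and S[v,u,0]>.68 and S[v,u,2]>.02])
f=W[175:240,355:420]; f=f[(f[...,2]>.06)&(f[...,2]<.09)]; print("floor med",np.median(f[:,2]),len(f))
a=cv2.resize(c["pixels"][130:260,330:450],None,fx=4,fy=4,interpolation=cv2.INTER_CUBIC)
b=cv2.resize(s["pixels"][168:232,142:182],None,fx=7,fy=7,interpolation=cv2.INTER_NEAREST)
o=np.zeros((520,780,3),np.uint8); o[:520,:480]=a; o[:448,490:770]=b; cv2.imwrite("pics/p600.png",o[:,:,::-1])
go((.549,.008,.15,-9.3))
E
```

```text
mat [0.4735 0.3309] 37.5 0.059 0.019 [191. 229.]
mat [0.5662 0.1261] 119.0 0.08 0.017 [263. 195.]
mat [0.6087 0.1775] 107.1 0.042 0.02 [246. 180.]
mat [0.5773 0.2797] 111.0 0.272 0.101 [225. 183.]
floor [0.0744 0.0764]
188 []
189 []
190 []
191 []
192 [(151, 19, 0.692, -0.223, 0.076), (152, 21, 0.691, -0.219, 0.079)]
193 [(152, 39, 0.691, -0.22, 0.074), (153, 25, 0.692, -0.211, 0.082), (154, 47, 0.691, -0.206, 0.086)]
194 [(153, 27, 0.692, -0.212, 0.078), (154, 34, 0.692, -0.205, 0.084)]
195 [(155, 42, 0.693, -0.197, 0.088)]
196 [(155, 17, 0.694, -0.197, 0.085)]
197 [(155, 34, 0.691, -0.21, 0.068), (156, 24, 0.694, -0.194, 0.084)]
198 [(156, 18, 0.695, -0.192, 0.083)]
199 [(156, 32, 0.693, -0.201, 0.069), (157, 26, 0.695, -0.188, 0.083)]
200 [(157, 18, 0.693, -0.197, 0.069), (158, 39, 0.695, -0.186, 0.081)]
201 [(157, 46, 0.695, -0.194, 0.07), (158, 22, 0.696, -0.183, 0.081), (159, 46, 0.696, -0.178, 0.085)]
202 [(158, 27, 0.695, -0.19, 0.07), (159, 30, 0.698, -0.174, 0.085)]
203 [(158, 49, 0.696, -0.19, 0.067), (159, 24, 0.698, -0.176, 0.081), (160, 49, 0.699, -0.168, 0.088)]
204 [(159, 22, 0.696, -0.184, 0.069), (160, 22, 0.699, -0.17, 0.082)]
205 [(159, 48, 0.693, -0.195, 0.053), (160, 29, 0.697, -0.178, 0.071), (161, 41, 0.699, -0.165, 0.084)]
206 [(160, 48, 0.698, -0.176, 0.069), (161, 19, 0.7, -0.165, 0.081), (162, 42, 0.699, -0.161, 0.084)]
207 [(161, 18, 0.698, -0.171, 0.071)]
208 []
209 [(162, 46, 0.7, -0.164, 0.07), (163, 49, 0.698, -0.162, 0.071)]
210 [(163, 39, 0.699, -0.163, 0.067)]
211 []
floor med 0.07580873699069379 3402
t 17.0 [0.5503 0.1215 0.2004] yaw -9.1 w -0.0004 gf 0.0 q6 0.85
[0.033, 0.225, 0.101] [-0.0, -0.0, 0.001]
```

View pics/p600.png

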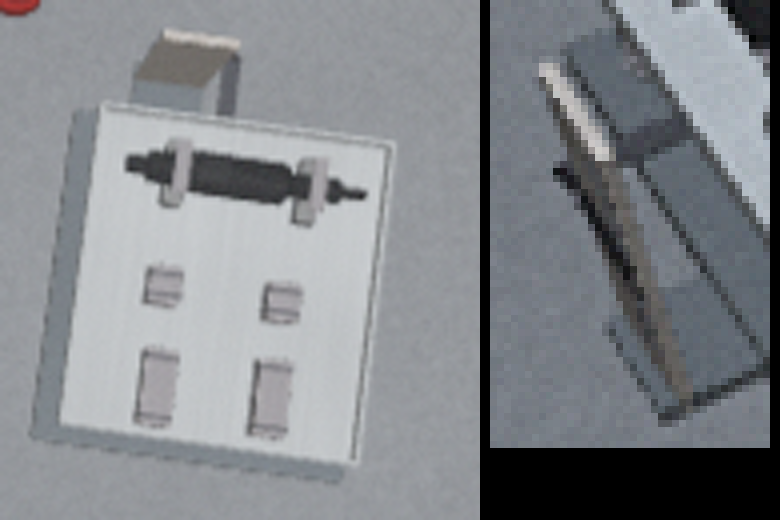

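The picture shows both long and both short bars lying flat on the pan. The pointer at px (152,192) has z ≈ 0.077, midway between the marks at 0.083 and 0.070, so I move to the button.

>>> {"fn": "send_rows", "kwargs": {
  "increments": [
    [0.01,0.08,0.02,0,0,0,255],
    [0.02,0.16,0.06,0,0,0,255],
    [0.033,0.225,0.1,0,0,0,255],
    [0.033,0.225,0.14,0,0,0,255],
    [0.033,0.225,0.14,0,0,0,255],
    [0.033,0.225,0.14,0,0,0,255],
    [0.033,0.225,0.14,0,0,0,255],
    [0.033,0.225,0.14,0,0,0,255],
    [0.033,0.225,0.14,0,0,0,255],
    [0.033,0.225,0.14,0,0,0,255]
  ]
}}

```text
time_s: 17.82
tcp_pos: [0.5488, 0.0067, 0.1307]
ee_rot: [0.997, -0.081, 0.001, -0.0]
wrist_force: [-0.9, -0.6, 0.9]
grip_width: -0.0001
gripper_force: 0.0
```

```bash
python3 - <<'E'
from h import *
go((.5485,.0085,.0925,-9.3),(.5485,.0085,.0905,-9.3))
E
```

```text
t 17.8 [0.5488 0.0067 0.1307] yaw -9.2 w -0.0001 gf 0.0 q6 1.04
[-0.001, -0.003, 0.076] [-0.0, -0.001, 0.0]
[-0.001, -0.003, 0.08] [-0.0, -0.001, 0.0]
```

>>> {"fn": "send_rows", "kwargs": {
  "increments": [
    [0,0,0.03,0,0,0,255],
    [0,0,0.05,0,0,0,255],
    [0,0,0.06,0,0,0,255],
    [0,0,0.066,0,0,0,255],
    [0,0,0.07,0,0,0,255],
    [0,0,0.074,0,0,0,255],
    [0,0,0.077,0,0,0,255],
    [0,0,0.08,0,0,0,255],
    [0,0,0.08,0,0,0,255],
    [0,0,0.08,0,0,0,255]
  ]
}}

```text
time_s: 18.65
tcp_pos: [0.548, 0.006, 0.091]
ee_rot: [0.997, -0.081, 0.0, 0.0]
wrist_force: [-7.4, 1.0, 14.3]
grip_width: -0.0001
gripper_force: 7.1
```

```bash
python3 - <<'E'
from h import *
go((.5485,.0085,.0925,-9.3))
E
```

```text
t 18.6 [0.548 0.006 0.091] yaw -9.3 w -0.0001 gf 7.1 q6 1.04
[0.0, -0.005, -0.003] [0.0, -0.0, 0.0]
```

>>> {"fn": "send_rows", "kwargs": {
  "increments": [
    [0,0,0.002,0,0,0,255],
    [0,0,0.002,0,0,0,255],
    [0,0,0.002,0,0,0,255],
    [0,0,0.002,0,0,0,255],
    [0,0,0.002,0,0,0,255],
    [0,0,0.002,0,0,0,255],
    [0,0,0.002,0,0,0,255],
    [0,0,0.002,0,0,0,255],
    [0,0,0.002,0,0,0,255],
    [0,0,0.002,0,0,0,255]
  ]
}}

```text
time_s: 19.48
tcp_pos: [0.5481, 0.006, 0.0909]
ee_rot: [0.997, -0.081, 0.0, -0.0]
wrist_force: [-10.6, 3.2, 21.9]
grip_width: -0.0
gripper_force: 11.2
```

>>> {"fn": "send_rows", "kwargs": {
  "increments": [
    [0,0,0,0,0,0,255],
    [0,0,0,0,0,0,255],
    [0,0,0,0,0,0,255],
    [0,0,0,0,0,0,255],
    [0,0,0,0,0,0,255],
    [0,0,0,0,0,0,255],
    [0,0,0,0,0,0,255],
    [0,0,0,0,0,0,255],
    [0,0,0,0,0,0,255],
    [0,0,0,0,0,0,255]
  ]
}}

```text
time_s: 20.32
tcp_pos: [0.5481, 0.0059, 0.0908]
ee_rot: [0.997, -0.081, 0.0, 0.0]
wrist_force: [-10.4, 2.8, 22.3]
grip_width: -0.0002
gripper_force: 11.2
```

>>> {"fn": "send_rows", "kwargs": {
  "increments": [
    [0,0,0,0,0,0,255],
    [0,0,0,0,0,0,255],
    [0,0,0,0,0,0,255],
    [0,0,0,0,0,0,255],
    [0,0,0,0,0,0,255],
    [0,0,0,0,0,0,255],
    [0,0,0,0,0,0,255],
    [0,0,0,0,0,0,255],
    [0,0,0,0,0,0,255],
    [0,0,0,0,0,0,255]
  ]
}}

```text
time_s: 21.15
tcp_pos: [0.5481, 0.006, 0.0908]
ee_rot: [0.997, -0.081, 0.0, -0.0]
wrist_force: [-10.8, 3.3, 22.9]
grip_width: -0.0002
gripper_force: 11.2
```

>>> {"fn": "send_rows", "kwargs": {
  "increments": [
    [0,0,0,0,0,0,255],
    [0,0,0,0,0,0,255],
    [0,0,0,0,0,0,255],
    [0,0,0,0,0,0,255],
    [0,0,0,0,0,0,255],
    [0,0,0,0,0,0,255],
    [0,0,0,0,0,0,255],
    [0,0,0,0,0,0,255],
    [0,0,0,0,0,0,255],
    [0,0,0,0,0,0,255]
  ]
}}

```text
time_s: 21.98
tcp_pos: [0.5481, 0.006, 0.0908]
ee_rot: [0.997, -0.081, 0.0, -0.0]
wrist_force: [-10.5, 2.3, 22.1]
grip_width: 0.0
gripper_force: 11.2
```

>>> {"fn": "send_rows", "kwargs": {
  "increments": [
    [0,0,0,0,0,0,255],
    [0,0,0,0,0,0,255],
    [0,0,0,0,0,0,255],
    [0,0,0,0,0,0,255],
    [0,0,0,0,0,0,255],
    [0,0,0,0,0,0,255],
    [0,0,0,0,0,0,255],
    [0,0,0,0,0,0,255],
    [0,0,0,0,0,0,255],
    [0,0,0,0,0,0,255]
  ]
}}

```text
time_s: 22.82
tcp_pos: [0.5481, 0.0059, 0.0908]
ee_rot: [0.997, -0.081, 0.0, 0.0]
wrist_force: [-11.2, 3.0, 22.6]
grip_width: 0.0003
gripper_force: 11.2
```

>>> {"fn": "send_rows", "kwargs": {
  "increments": [
    [0,0,-0.03,0,0,0,255],
    [0,0,-0.08,0,0,0,255],
    [0,0,-0.15,0,0,0,255],
    [0,0,-0.22,0,0,0,255],
    [0,0,-0.22,0,0,0,130],
    [0,0,-0.22,0,0,0,130],
    [0,0,-0.22,0,0,0,130],
    [0,0,-0.22,0,0,0,130]
  ]
}}

```text
time_s: 23.48
tcp_pos: [0.5477, 0.0058, 0.1977]
ee_rot: [0.997, -0.081, -0.001, 0.0]
wrist_force: [-0.6, -0.0, 0.8]
grip_width: 0.042
gripper_force: 0.0
```

```bash
cat >> h.py <<'E'
def pan():
    """bars on the pan, seen from the scene and top cameras: pixels standing well above the floor"""
    from station import eyes
    c=eyes.capture("top"); W=cloud(c); h=W[150:250,340:440]
    f=h[(h[...,2]>.06)&(h[...,2]<.125)]; l=(f[:,:2]-PO)@np.array([[np.cos(A),-np.sin(A)],[np.sin(A),np.cos(A)]]); fl=f[(abs(l[:,0])<.06)&(abs(l[:,1])<.09)]
    z=np.percentile(fl[:,2],40); print("floor",round(z,4))
    g=((W[...,2]>z+.012)&(W[...,2]<z+.035)).astype(np.uint8)
    L=(W[...,:2]-PO)@np.array([[np.cos(A),-np.sin(A)],[np.sin(A),np.cos(A)]])
    g&=((abs(L[...,0])<.066)&(abs(L[...,1])<.09)).astype(np.uint8)
    for k in cv2.findContours(g,cv2.RETR_EXTERNAL,cv2.CHAIN_APPROX_NONE)[0]:
        if cv2.contourArea(k)<15: continue
        M=cv2.moments(k); q=cast(c,M['m10']/M['m00'],M['m01']/M['m00'],z+.022); r=cv2.minAreaRect(k)
        P=np.array([cast(c,*p,z+.022)[:2] for p in cv2.boxPoints(r)]); e,f2=P[1]-P[0],P[2]-P[1]
        if np.linalg.norm(e)<np.linalg.norm(f2): e,f2=f2,e
        print("pan",q[:2].round(4),((np.degrees(np.arctan2(e[1],e[0]))+90)%180-90).round(1),np.linalg.norm(e).round(3),np.linalg.norm(f2).round(3))
E
python3 - <<'E'
from h import *
pan()
x,y=panpt(-.033,.04); go((x,y,.19,-9.3))
x,y=panpt(.035,.04); go((x,y,.19,-9.3)) 
E
```

```text
floor 0.0756
pan [ 0.4573 -0.2283] -8.3 0.053 0.024
pan [ 0.4664 -0.1537] -9.4 0.052 0.023
pan [ 0.521 -0.239] -12.0 0.026 0.024
pan [ 0.5344 -0.161 ] -2.5 0.024 0.024
t 23.5 [0.5477 0.0057 0.1975] yaw -9.3 w 0.0419 gf 0.0 q6 1.04
[-0.105, 0.341, 0.016] [0.0, 0.001, -0.0]
t 23.5 [0.5477 0.0057 0.1975] yaw -9.3 w 0.0419 gf 0.0 q6 1.04
[0.031, 0.341, 0.015] [0.0, 0.001, -0.0]
```

```bash
python3 - <<'E'
from h import *
go((.4664,-.1537,.16,-9.3),(.4664,-.1537,.105,-9.3))
E
```

```text
t 23.5 [0.5477 0.0057 0.1975] yaw -9.3 w 0.0419 gf 0.0 q6 1.04
[-0.109, 0.341, 0.076] [0.0, 0.001, -0.0]
[-0.109, 0.341, 0.186] [0.0, 0.001, -0.0]
```

>>> {"fn": "send_rows", "kwargs": {
  "increments": [
    [-0.03,0.08,0,0,0,0,130],
    [-0.06,0.16,0,0,0,0,130],
    [-0.09,0.24,0,0,0,0,130],
    [-0.109,0.31,0,0,0,0,130],
    [-0.109,0.34,0.03,0,0,0,130],
    [-0.109,0.34,0.07,0,0,0,130],
    [-0.109,0.34,0.07,0,0,0,130],
    [-0.109,0.34,0.07,0,0,0,130]
  ]
}}

```text
time_s: 24.2
tcp_pos: [0.466, -0.1533, 0.1625]
ee_rot: [0.997, -0.081, -0.002, 0.0]
wrist_force: [0.1, 0.2, -0.3]
grip_width: 0.042
gripper_force: 0.0
```

```bash
python3 - <<'E'
from h import *
go((.4664,-.1537,.105,-9.3))
E
```

```text
t 24.2 [ 0.466  -0.1533  0.1625] yaw -9.3 w 0.042 gf 0.0 q6 1.32
[0.001, 0.001, 0.115] [0.0, 0.002, -0.0]
```

>>> {"fn": "send_rows", "kwargs": {
  "increments": [
    [0,0,0.05,0,0,0,130],
    [0,0,0.09,0,0,0,130],
    [0,0,0.113,0,0,0,130],
    [0,0,0.113,0,0,0,130],
    [0,0,0.113,0,0,0,255],
    [0,0,0.113,0,0,0,255],
    [0,0,0.113,0,0,0,255],
    [0,0,0.113,0,0,0,255],
    [0,0,0.06,0,0,0,255],
    [0,0,-0.02,0,0,0,255]
  ]
}}

```text
time_s: 25.03
tcp_pos: [0.4643, -0.1528, 0.1716]
ee_rot: [0.997, -0.082, -0.004, 0.0]
wrist_force: [1.5, 0.5, -1.6]
grip_width: 0.0203
gripper_force: 61.2
```

>>> {"fn": "send_rows", "kwargs": {
  "increments": [
    [0,0,-0.05,0,0,0,255],
    [0,0,-0.05,0,0,0,255],
    [0,0,-0.05,0,0,0,255]
  ]
}}

```text
time_s: 25.28
tcp_pos: [0.4677, -0.1529, 0.2005]
ee_rot: [0.997, -0.081, 0.002, -0.0]
wrist_force: [-0.6, 0.1, -1.8]
grip_width: 0.0204
gripper_force: 61.4
```

```bash
python3 - <<'E'
from h import *
go((.63,.15,.2,-9.3),(.63,.15,.1,-9.3))
E
```

```text
t 25.3 [ 0.4677 -0.1529  0.2005] yaw -9.3 w 0.0204 gf 61.4 q6 1.32
[0.222, -0.65, 0.003] [-0.001, -0.002, -0.0]
[0.221, -0.65, 0.203] [-0.001, -0.002, -0.0]
```

>>> {"fn": "send_rows", "kwargs": {
  "increments": [
    [0.03,-0.08,0,0,0,0,255],
    [0.06,-0.16,0,0,0,0,255],
    [0.09,-0.24,0,0,0,0,255],
    [0.11,-0.32,0,0,0,0,255],
    [0.14,-0.4,0,0,0,0,255],
    [0.16,-0.48,0.02,0,0,0,255],
    [0.19,-0.56,0.06,0,0,0,255],
    [0.221,-0.64,0.12,0,0,0,255],
    [0.221,-0.65,0.18,0,0,0,255],
    [0.221,-0.65,0.2,0,0,0,255]
  ]
}}

```text
time_s: 26.12
tcp_pos: [0.6272, 0.1523, 0.0921]
ee_rot: [0.997, -0.08, -0.003, 0.001]
wrist_force: [-0.6, -1.3, -3.3]
grip_width: 0.0204
gripper_force: 61.2
```

```bash
python3 - <<'E'
from h import *
go((.63,.15,.034,-9.3))
E
```

```text
t 26.1 [0.6272 0.1523 0.0921] yaw -9.2 w 0.0204 gf 61.2 q6 0.87
[0.007, 0.003, 0.116] [0.001, 0.003, 0.001]
```

>>> {"fn": "send_rows", "kwargs": {
  "increments": [
    [0,0,0.04,0,0,0,255],
    [0,0,0.08,0,0,0,255],
    [0,0,0.11,0,0,0,255],
    [0,0,0.116,0,0,0,255],
    [0,0,0.116,0,0,0,255],
    [0,0,0.116,0,0,0,255]
  ]
}}

```text
time_s: 26.62
tcp_pos: [0.6285, 0.1497, 0.0406]
ee_rot: [0.997, -0.081, -0.0, 0.0]
wrist_force: [-0.4, 0.3, -2.1]
grip_width: 0.0204
gripper_force: 61.3
```

>>> {"fn": "send_rows", "kwargs": {
  "increments": [
    [0,0,0.011,0,0,0,255],
    [0,0,0.012,0,0,0,255],
    [0,0,0.012,0,0,0,120],
    [0,0,0.012,0,0,0,120],
    [0,0,0.012,0,0,0,120],
    [0,0,0.012,0,0,0,120],
    [0,0,-0.06,0,0,0,120],
    [0,0,-0.14,0,0,0,120],
    [0,0,-0.22,0,0,0,120],
    [0,0,-0.3,0,0,0,120]
  ]
}}

```text
time_s: 27.45
tcp_pos: [0.6282, 0.1496, 0.1924]
ee_rot: [0.997, -0.081, -0.0, 0.0]
wrist_force: [0.8, -0.1, -0.6]
grip_width: 0.045
gripper_force: 0.0
```

>>> {"fn": "send_rows", "kwargs": {
  "increments": [
    [0,0.03,-0.02,0,0,0,120],
    [0,0.03,-0.02,0,0,0,120],
    [0,0.03,-0.02,0,0,0,120]
  ]
}}

```text
time_s: 27.7
tcp_pos: [0.6263, 0.1348, 0.2018]
ee_rot: [0.997, -0.082, 0.001, -0.001]
wrist_force: [-0.3, 0.5, -0.8]
grip_width: 0.0451
gripper_force: 0.0
```

```bash
python3 - <<'E'
from h import *
snap(); pan()
go((.4573,-.2283,.16,-9.3),(.4573,-.2283,.1145,-9.3))
E
```

```text
mat [0.5971 0.316 ] 115.4 0.023 0.009 [197. 186.]
mat [0.605  0.3515] 32.9 0.057 0.017 [184. 182.]
mat [0.6194 0.1504] 170.9 0.039 0.023 [255. 176.]
floor [0.0841 0.086 ]
floor 0.0853
pan [ 0.4575 -0.2282] -7.4 0.052 0.024
pan [ 0.5206 -0.2391] -10.7 0.027 0.024
pan [ 0.5346 -0.1608] -11.7 0.026 0.024
t 27.8 [0.6256 0.1349 0.1997] yaw -9.3 w 0.0447 gf 0.0 q6 0.89
[-0.214, 0.771, 0.08] [0.0, 0.001, -0.0]
[-0.214, 0.771, 0.171] [0.0, 0.001, -0.0]
```

>>> {"fn": "send_rows", "kwargs": {
  "increments": [
    [-0.03,0.08,0,0,0,0,130],
    [-0.05,0.16,0,0,0,0,130],
    [-0.08,0.24,0,0,0,0,130],
    [-0.1,0.32,0,0,0,0,130],
    [-0.13,0.4,0,0,0,0,130],
    [-0.15,0.48,0,0,0,0,130],
    [-0.18,0.56,0,0,0,0,130],
    [-0.2,0.64,0,0,0,0,130],
    [-0.214,0.72,0.02,0,0,0,130],
    [-0.214,0.771,0.07,0,0,0,130]
  ]
}}

```text
time_s: 28.63
tcp_pos: [0.4579, -0.2304, 0.1673]
ee_rot: [0.997, -0.081, 0.002, 0.0]
wrist_force: [1.1, 0.6, -0.7]
grip_width: 0.0418
gripper_force: 0.0
```

>>> {"fn": "send_rows", "kwargs": {
  "increments": [
    [0,0,0,0,0,0,130],
    [0,0,0.04,0,0,0,130],
    [0,0,0.08,0,0,0,130],
    [0,0,0.1,0,0,0,130],
    [0,0,0.1,0,0,0,130],
    [0,0,0.1,0,0,0,130],
    [0,0,0.1,0,0,0,255],
    [0,0,0.1,0,0,0,255],
    [0,0,0.1,0,0,0,255],
    [0,0,0.1,0,0,0,255]
  ]
}}

```text
time_s: 29.47
tcp_pos: [0.459, -0.228, 0.1165]
ee_rot: [0.997, -0.081, 0.001, 0.0]
wrist_force: [1.0, -0.1, 1.2]
grip_width: 0.0203
gripper_force: 61.9
```

>>> {"fn": "send_rows", "kwargs": {
  "increments": [
    [0,0,0,0,0,0,255],
    [0,0,-0.06,0,0,0,255],
    [0,0,-0.14,0,0,0,255],
    [0,0,-0.17,0,0,0,255],
    [0,0,-0.17,0,0,0,255],
    [0,0,-0.17,0,0,0,255]
  ]
}}

```text
time_s: 29.97
tcp_pos: [0.4582, -0.2279, 0.2012]
ee_rot: [0.997, -0.081, 0.001, -0.0]
wrist_force: [-0.5, 0.7, -2.2]
grip_width: 0.0205
gripper_force: 61.7
```

```bash
python3 - <<'E'
from h import *
go((.517,.275,.2,-9.3),(.517,.275,.034,-9.3))
E
```

```text
t 30.0 [ 0.4582 -0.2279  0.2012] yaw -9.3 w 0.0205 gf 61.7 q6 1.49
[-0.047, -1.012, 0.003] [-0.0, -0.001, -0.0]
[-0.048, -1.011, 0.335] [-0.0, -0.001, -0.0]
```

>>> {"fn": "send_rows", "kwargs": {
  "increments": [
    [0,-0.08,0,0,0,0,255],
    [0,-0.16,0,0,0,0,255],
    [-0.01,-0.24,0,0,0,0,255],
    [-0.01,-0.32,0,0,0,0,255],
    [-0.02,-0.4,0,0,0,0,255],
    [-0.02,-0.48,0,0,0,0,255],
    [-0.03,-0.56,0,0,0,0,255],
    [-0.03,-0.64,0,0,0,0,255],
    [-0.04,-0.72,0,0,0,0,255],
    [-0.04,-0.8,0.03,0,0,0,255]
  ]
}}

```text
time_s: 30.8
tcp_pos: [0.5028, 0.1712, 0.1866]
ee_rot: [0.997, -0.081, 0.001, -0.0]
wrist_force: [1.9, -0.3, -1.8]
grip_width: 0.0205
gripper_force: 61.6
```

>>> {"fn": "send_rows", "kwargs": {
  "increments": [
    [0,-0.08,0.03,0,0,0,255],
    [0,-0.15,0.06,0,0,0,255],
    [-0.007,-0.2,0.12,0,0,0,255],
    [-0.007,-0.2,0.19,0,0,0,255],
    [-0.007,-0.2,0.26,0,0,0,255],
    [-0.007,-0.2,0.29,0,0,0,255],
    [-0.007,-0.2,0.29,0,0,0,255],
    [-0.007,-0.2,0.29,0,0,0,255]
  ]
}}

```text
time_s: 31.47
tcp_pos: [0.5143, 0.267, 0.0385]
ee_rot: [0.997, -0.081, -0.002, 0.002]
wrist_force: [0.1, -0.1, -1.7]
grip_width: 0.0207
gripper_force: 63.6
```

>>> {"fn": "send_rows", "kwargs": {
  "increments": [
    [0,0,0.008,0,0,0,255],
    [0,0,0.01,0,0,0,255],
    [0,0,0.01,0,0,0,120],
    [0,0,0.01,0,0,0,120],
    [0,0,0.01,0,0,0,120],
    [0,0,0.01,0,0,0,120],
    [0,0,-0.06,0,0,0,120],
    [0,0,-0.14,0,0,0,120],
    [0,0,-0.22,0,0,0,120],
    [0,0,-0.3,0,0,0,120]
  ]
}}

```text
time_s: 32.3
tcp_pos: [0.5155, 0.2679, 0.1932]
ee_rot: [0.997, -0.081, 0.0, -0.0]
wrist_force: [0.7, 0.5, -0.2]
grip_width: 0.045
gripper_force: 0.0
```

>>> {"fn": "send_rows", "kwargs": {
  "increments": [
    [0,0.08,-0.02,0,0,0,120],
    [0,0.16,-0.02,0,0,0,120],
    [0,0.24,-0.02,0,0,0,120],
    [0,0.32,-0.02,0,0,0,120],
    [0,0.4,-0.02,0,0,0,120],
    [0,0.48,-0.02,0,0,0,120],
    [0,0.48,-0.02,0,0,0,120],
    [0,0.48,-0.02,0,0,0,120]
  ]
}}

```text
time_s: 32.97
tcp_pos: [0.4765, 0.0295, 0.2017]
ee_rot: [0.997, -0.083, 0.001, -0.0]
wrist_force: [-0.0, -0.2, 0.2]
grip_width: 0.0451
gripper_force: 0.0
```

```bash
python3 - <<'E'
from h import *
snap(); pan()
go((.5346,-.1608,.16,-9.3),(.5346,-.1608,.124,-9.3))
E
```

```text
mat [0.4216 0.2502] 98.9 0.132 0.095 [213. 241.]
mat [0.513  0.2674] 171.3 0.054 0.023 [215. 215.]
mat [0.4549 0.1422] 128.1 0.165 0.077 [263. 231.]
mat [0.6043 0.3207] 25.8 0.026 0.023 [196. 183.]
mat [0.6271 0.1496] 169.6 0.054 0.023 [256. 174.]
floor [0.0939 0.0957]
floor 0.0952
pan [ 0.5206 -0.2388] -2.8 0.026 0.023
pan [ 0.5343 -0.161 ] -2.5 0.026 0.024
t 33.1 [0.4773 0.0314 0.2015] yaw -9.3 w 0.0451 gf 0.0 q6 0.93
[0.176, 0.361, 0.083] [-0.0, -0.001, -0.0]
[0.175, 0.361, 0.155] [-0.0, -0.001, -0.0]
```

>>> {"fn": "send_rows", "kwargs": {
  "increments": [
    [0.04,0.08,0,0,0,0,130],
    [0.08,0.15,0,0,0,0,130],
    [0.12,0.22,0,0,0,0,130],
    [0.15,0.29,0,0,0,0,130],
    [0.175,0.36,0.02,0,0,0,130],
    [0.175,0.36,0.05,0,0,0,130],
    [0.175,0.36,0.05,0,0,0,130]
  ]
}}

```text
time_s: 33.65
tcp_pos: [0.5334, -0.161, 0.1729]
ee_rot: [0.997, -0.082, -0.002, -0.0]
wrist_force: [-1.0, -0.6, -0.5]
grip_width: 0.0417
gripper_force: 0.0
```

>>> {"fn": "send_rows", "kwargs": {
  "increments": [
    [0,0,0,0,0,0,130],
    [0,0,0.04,0,0,0,130],
    [0,0,0.08,0,0,0,130],
    [0,0,0.104,0,0,0,130],
    [0,0,0.104,0,0,0,130],
    [0,0,0.104,0,0,0,130],
    [0,0,0.104,0,0,0,255],
    [0,0,0.104,0,0,0,255],
    [0,0,0.104,0,0,0,255],
    [0,0,0.104,0,0,0,255]
  ]
}}

```text
time_s: 34.48
tcp_pos: [0.5348, -0.1603, 0.125]
ee_rot: [0.997, -0.081, 0.001, -0.0]
wrist_force: [0.5, 0.1, 0.8]
grip_width: 0.0205
gripper_force: 61.9
```

>>> {"fn": "send_rows", "kwargs": {
  "increments": [
    [0,0,0,0,0,0,255],
    [0,0,-0.06,0,0,0,255],
    [0,0,-0.14,0,0,0,255],
    [0,0,-0.16,0,0,0,255],
    [0,0,-0.16,0,0,0,255],
    [0,0,-0.16,0,0,0,255]
  ]
}}

```text
time_s: 34.98
tcp_pos: [0.5342, -0.1604, 0.2048]
ee_rot: [0.997, -0.081, 0.001, -0.0]
wrist_force: [-0.0, -0.9, -1.6]
grip_width: 0.0205
gripper_force: 61.7
```

```bash
python3 - <<'E'
from h import *
go((.545,.19,.2,-9.3),(.545,.19,.034,-9.3))
E
```

```text
t 35.0 [ 0.5342 -0.1604  0.2048] yaw -9.3 w 0.0205 gf 61.7 q6 1.35
[-0.092, -0.695, 0.01] [-0.0, -0.001, -0.0]
[-0.093, -0.695, 0.342] [-0.0, -0.001, -0.0]
```

>>> {"fn": "send_rows", "kwargs": {
  "increments": [
    [-0.01,-0.08,0,0,0,0,255],
    [-0.02,-0.16,0,0,0,0,255],
    [-0.03,-0.24,0,0,0,0,255],
    [-0.04,-0.32,0,0,0,0,255],
    [-0.05,-0.4,0,0,0,0,255],
    [-0.06,-0.48,0,0,0,0,255],
    [-0.08,-0.56,0.02,0,0,0,255],
    [-0.09,-0.64,0.06,0,0,0,255],
    [-0.093,-0.695,0.12,0,0,0,255],
    [-0.093,-0.695,0.18,0,0,0,255]
  ]
}}

```text
time_s: 35.82
tcp_pos: [0.5452, 0.1947, 0.1129]
ee_rot: [0.997, -0.079, 0.001, -0.001]
wrist_force: [1.1, -0.3, -1.5]
grip_width: 0.0202
gripper_force: 61.7
```

>>> {"fn": "send_rows", "kwargs": {
  "increments": [
    [0,0,0.05,0,0,0,255],
    [0,0,0.1,0,0,0,255],
    [0,0,0.14,0,0,0,255],
    [0,0,0.15,0,0,0,255],
    [0,0,0.15,0,0,0,255],
    [0,0,0.15,0,0,0,255]
  ]
}}

```text
time_s: 36.32
tcp_pos: [0.5445, 0.1898, 0.039]
ee_rot: [0.997, -0.081, -0.0, 0.0]
wrist_force: [0.1, -0.4, -1.1]
grip_width: 0.0207
gripper_force: 61.6
```

>>> {"fn": "send_rows", "kwargs": {
  "increments": [
    [0,0,0.008,0,0,0,255],
    [0,0,0.01,0,0,0,255],
    [0,0,0.01,0,0,0,120],
    [0,0,0.01,0,0,0,120],
    [0,0,0.01,0,0,0,120],
    [0,0,0.01,0,0,0,120],
    [0,0,-0.06,0,0,0,120],
    [0,0,-0.14,0,0,0,120],
    [0,0,-0.22,0,0,0,120],
    [0,0,-0.3,0,0,0,120]
  ]
}}

```text
time_s: 37.15
tcp_pos: [0.5441, 0.1897, 0.191]
ee_rot: [0.997, -0.081, -0.0, 0.0]
wrist_force: [1.2, 0.5, -0.6]
grip_width: 0.0453
gripper_force: 0.0
```

>>> {"fn": "send_rows", "kwargs": {
  "increments": [
    [0,0.08,-0.02,0,0,0,120],
    [0,0.16,-0.02,0,0,0,120],
    [0,0.24,-0.02,0,0,0,120],
    [0,0.32,-0.02,0,0,0,120],
    [0,0.36,-0.02,0,0,0,120],
    [0,0.36,-0.02,0,0,0,120],
    [0,0.36,-0.02,0,0,0,120]
  ]
}}

```text
time_s: 37.73
tcp_pos: [0.5152, 0.0112, 0.1995]
ee_rot: [0.997, -0.082, 0.0, -0.0]
wrist_force: [0.5, -1.0, 0.9]
grip_width: 0.0455
gripper_force: 0.0
```

```bash
python3 - <<'E'
from h import *
snap(); pan()
go((.5206,-.2388,.16,-9.3),(.5206,-.2388,.1295,-9.3))
E
```

```text
mat [0.5235 0.1329] 113.4 0.1 0.059 [263. 210.]
mat [0.4825 0.2402] 113.1 0.174 0.168 [217. 232.]
mat [0.6044 0.3209] 25.8 0.026 0.022 [195. 183.]
mat [0.6273 0.1495] 169.6 0.053 0.023 [256. 174.]
floor [0.0989 0.1006]
floor 0.1
pan [ 0.5211 -0.2389] -2.8 0.026 0.023
t 37.8 [0.5156 0.0127 0.1993] yaw -9.3 w 0.045 gf 0.0 q6 1.0
[0.091, 0.495, 0.078] [-0.0, -0.0, -0.0]
[0.091, 0.495, 0.139] [-0.0, -0.0, -0.0]
```

>>> {"fn": "send_rows", "kwargs": {
  "increments": [
    [0.02,0.08,0,0,0,0,130],
    [0.04,0.16,0,0,0,0,130],
    [0.06,0.24,0,0,0,0,130],
    [0.08,0.32,0,0,0,0,130],
    [0.091,0.4,0,0,0,0,130],
    [0.091,0.47,0,0,0,0,130],
    [0.091,0.495,0.02,0,0,0,130],
    [0.091,0.495,0.04,0,0,0,130],
    [0.091,0.495,0.04,0,0,0,130]
  ]
}}

```text
time_s: 38.58
tcp_pos: [0.5193, -0.2387, 0.1765]
ee_rot: [0.997, -0.082, -0.002, -0.0]
wrist_force: [-0.3, 0.3, -1.3]
grip_width: 0.042
gripper_force: 0.0
```

>>> {"fn": "send_rows", "kwargs": {
  "increments": [
    [0,0,0,0,0,0,130],
    [0,0,0.04,0,0,0,130],
    [0,0,0.08,0,0,0,130],
    [0,0,0.099,0,0,0,130],
    [0,0,0.099,0,0,0,130],
    [0,0,0.099,0,0,0,130],
    [0,0,0.099,0,0,0,255],
    [0,0,0.099,0,0,0,255],
    [0,0,0.099,0,0,0,255],
    [0,0,0.099,0,0,0,255]
  ]
}}

```text
time_s: 39.42
tcp_pos: [0.5208, -0.2392, 0.1304]
ee_rot: [0.997, -0.081, 0.001, 0.0]
wrist_force: [0.6, 0.3, -0.2]
grip_width: 0.0208
gripper_force: 61.9
```

>>> {"fn": "send_rows", "kwargs": {
  "increments": [
    [0,0,0,0,0,0,255],
    [0,0,-0.06,0,0,0,255],
    [0,0,-0.14,0,0,0,255],
    [0,0,-0.15,0,0,0,255],
    [0,0,-0.15,0,0,0,255],
    [0,0,-0.15,0,0,0,255]
  ]
}}

```text
time_s: 39.92
tcp_pos: [0.5202, -0.2392, 0.205]
ee_rot: [0.997, -0.081, 0.001, -0.0]
wrist_force: [-0.2, -0.2, -1.4]
grip_width: 0.0205
gripper_force: 61.7
```

```bash
python3 - <<'E'
from h import *
go((.4665,.145,.2,-9.3),(.4665,.145,.034,-9.3))
E
```

```text
t 39.9 [ 0.5202 -0.2392  0.205 ] yaw -9.3 w 0.0205 gf 61.7 q6 1.5
[-0.23, -0.741, 0.01] [-0.0, -0.001, -0.0]
[-0.231, -0.741, 0.342] [-0.0, -0.001, -0.0]
```

>>> {"fn": "send_rows", "kwargs": {
  "increments": [
    [-0.02,-0.075,0,0,0,0,255],
    [-0.05,-0.15,0,0,0,0,255],
    [-0.07,-0.23,0,0,0,0,255],
    [-0.09,-0.31,0,0,0,0,255],
    [-0.12,-0.39,0,0,0,0,255],
    [-0.14,-0.47,0,0,0,0,255],
    [-0.17,-0.55,0.01,0,0,0,255],
    [-0.2,-0.63,0.03,0,0,0,255],
    [-0.23,-0.7,0.06,0,0,0,255],
    [-0.231,-0.741,0.12,0,0,0,255]
  ]
}}

```text
time_s: 40.75
tcp_pos: [0.4658, 0.1485, 0.1459]
ee_rot: [0.997, -0.08, 0.002, -0.002]
wrist_force: [1.7, -0.3, -1.8]
grip_width: 0.0205
gripper_force: 61.7
```

>>> {"fn": "send_rows", "kwargs": {
  "increments": [
    [0,0,0.06,0,0,0,255],
    [0,0,0.12,0,0,0,255],
    [0,0,0.17,0,0,0,255],
    [0,0,0.2,0,0,0,255],
    [0,0,0.21,0,0,0,255],
    [0,0,0.21,0,0,0,255],
    [0,0,0.21,0,0,0,255]
  ]
}}

```text
time_s: 41.33
tcp_pos: [0.4662, 0.1449, 0.0395]
ee_rot: [0.997, -0.081, -0.0, 0.0]
wrist_force: [0.3, -0.1, -1.7]
grip_width: 0.0205
gripper_force: 61.6
```

Release, lift, and swing toward the start side, off the mat, for a last check.

>>> {"fn": "send_rows", "kwargs": {
  "increments": [
    [0,0,0.008,0,0,0,255],
    [0,0,0.01,0,0,0,255],
    [0,0,0.01,0,0,0,120],
    [0,0,0.01,0,0,0,120],
    [0,0,0.01,0,0,0,120],
    [0,0,0.01,0,0,0,120],
    [0,0,-0.06,0,0,0,120],
    [0,0,-0.14,0,0,0,120],
    [0,0,-0.22,0,0,0,120],
    [0,0,-0.3,0,0,0,120]
  ]
}}

```text
time_s: 42.17
tcp_pos: [0.4657, 0.1447, 0.1916]
ee_rot: [0.997, -0.081, -0.0, 0.0]
wrist_force: [1.0, 1.1, -0.7]
grip_width: 0.0451
gripper_force: 0.0
```

>>> {"fn": "send_rows", "kwargs": {
  "increments": [
    [0,0.08,-0.04,0,0,0,120],
    [0,0.16,-0.06,0,0,0,120],
    [0,0.24,-0.06,0,0,0,120],
    [0,0.32,-0.06,0,0,0,120],
    [0,0.4,-0.06,0,0,0,120],
    [0,0.48,-0.06,0,0,0,120],
    [0,0.56,-0.06,0,0,0,120],
    [0,0.64,-0.06,0,0,0,120],
    [0,0.7,-0.06,0,0,0,120],
    [0,0.7,-0.06,0,0,0,120]
  ]
}}

```text
time_s: 43.0
tcp_pos: [0.4082, -0.2041, 0.2196]
ee_rot: [0.997, -0.083, -0.0, 0.0]
wrist_force: [-0.2, 0.6, 0.6]
grip_width: 0.0451
gripper_force: 0.0
```

>>> {"fn": "send_rows", "kwargs": {
  "increments": [
    [0,0,0,0,0,0,120],
    [0,0,0,0,0,0,120],
    [0,0,0,0,0,0,120],
    [0,0,0,0,0,0,120],
    [0,0,0,0,0,0,120]
  ]
}}

```text
time_s: 43.42
tcp_pos: [0.4099, -0.1994, 0.2196]
ee_rot: [0.997, -0.08, 0.0, -0.0]
wrist_force: [-0.5, 0.7, 1.0]
grip_width: 0.0451
gripper_force: 0.0
```

```bash
python3 - <<'E'
from h import *
c=snap(); W=cloud(c); print("btn z",np.median(W[197:202,305:310,2]))
a=cv2.resize(c["pixels"][100:300,140:450],None,fx=2.5,fy=2.5,interpolation=cv2.INTER_CUBIC); cv2.imwrite("pics/end.png",a[:,:,::-1])
go()
E
```

```text
mat [0.4656 0.1448] 178.8 0.025 0.023 [258. 230.]
mat [0.513  0.2672] 169.9 0.053 0.023 [215. 215.]
mat [0.5431 0.1894] 179.0 0.026 0.023 [242. 204.]
mat [0.6045 0.3208] 25.8 0.026 0.024 [196. 183.]
mat [0.6274 0.1495] 170.9 0.054 0.023 [255. 174.]
floor [0.1037 0.1054]
btn z 0.07426649774146643
t 43.5 [ 0.4099 -0.1995  0.2197] yaw -9.2 w 0.0452 gf 0.0 q6 1.43
```

View pics/end.png

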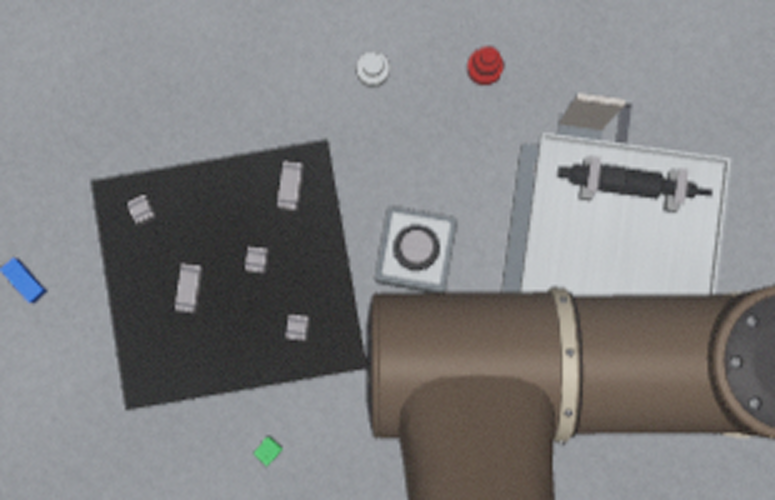

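The picture shows all five bars flat on the mat: longs at (255,174) and (215,215), shorts at (196,183), (242,204) and (258,230). The button is up at z ≈ 0.074, and the coupler and holder have not moved. The arm is clear, so I hand the job in.

```bash
python3 -c "
from station import robot
print(robot.close_job())"
```

```text
the job is handed in; nothing more can be done
None
```

The job is handed in with no verdict returned: 600 g of bars brought the pointer between the marks, the button was held down about 4 s and let up, all five bars are back on the mat, and the coupler and holder had not moved (the arm hid the calibration block in the last picture).

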